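# Press a phone's new screen home in a hand-cranked bonding press

### The arm

A 7-joint arm with a two-finger parallel gripper is mounted at the origin on the work surface. World frame = base frame: x ahead of the robot, y to its left, z up, the work surface at z = 0. Lengths are in m, angles in degrees, forces in N, time in s.
With the tool pointing down it reaches from about 0.425 to 0.875 m from the base axis. Payload 4.7 kg.
Tool frame: the origin (TCP) lies at the very end of the fingers, on their centre line; the grasp point (between the pads) lies 19 mm behind it; z points along the fingers, y is the direction in which the jaws open and shut (so a half turn about z gives the same grasp; the last joint's range is limited). The gripper opens to 87 mm and grips with 3 to 60 N. Pads are 19 mm wide; open, the fingers measure 117 mm over their backs; the gripper's body (75 mm by 190 mm) begins 51 mm behind the grasp point.
Start: joints at [-76.312, 18.392, -4.016, 83.108, 1.295, 78.541, -3.26], TCP at [0.145, 0.634, 0.223] pointing down, gripper open.
Joint ranges: [-163.93, 163.93], [-17.29, 119.83], [-79.2, 71.16], [3.27, 140.29], [-89.18, 269.18], [5.43, 117.66], [-154.24, 154.24]. Speed limits (degrees/s): [147.25, 147.25, 180, 180, 180, 180, 180].

### API

Orientations are given as [roll, pitch, yaw] about the fixed x, y, z axes, in that order (R = Rz(yaw) Ry(pitch) Rx(roll)).
In Python, from cell import * gives the robot as it stands.
- The arm moves only by the tool arm_command, never from a script. Its argument "targets" is a list that holds one entry, the list of rows, each a list of 7 numbers: the shift along the tool's x, y, z in m, then the turn, a rotation vector about the tool's x, y, z in degrees, then the gripper's target within -1 to 1 (shut at 1, half-way at 0, fully open at -1). In form: [[[tx, ty, tz, rx, ry, rz, claw], ...]]. A call has 1 to 10 rows; each row is the pose to reach, as a shift and turn from the pose commanded when the call began, along the tool's axes at that moment; what a row does not reach only later rows make up. A row lasts 1/10 s, in which the tool goes at most 50 mm and 8.59 degrees, less where a joint would pass 70% of its speed; a pose out of reach is approached as far as the arm can. A call with a gripper value outside its range is refused whole. The fingers move at their own pace and stop on an object; "newtons" is the grip in N (left out, the last holds). Time passes only in rows, so rows that repeat a pose let the fingers close. It gives the time, the measured TCP pose, the force and the opening at its end, in the units of the state.
- get_obs(): the state, without advancing time (a new reading comes with each control period).
- read_camera(name): name is "side" or "top"; returns a dict with "img" (480x640x3 uint8, red, green, blue), "z_map" (480x640 float32, m along the optical axis (not along the pixel's ray), 0 where there is no reading), "K" (3x3 intrinsics, pixels), "origin" and "attitude" of the camera in the world. Camera axes: x right, y down, z forward; pixel columns grow to the right and rows downward; lengths in m; the calibration is good to about 2 mm. A picture is of the moment at which its call begins.
- sign_off(): hands the job in, once; it reports no verdict.
Trained networks look in the newest picture that a camera, given by its name, has taken for a name from the list of things; names that differ only in an ending like _2 or _b are one class to them, and where a whole thing is asked for, a point or a joint stands for the part that bears it (a point fixed in the world has none). Each returns a list of dicts, best first, with "conf" (0 to 1); they miss things now and then, are a little off and sometimes report something else, mostly with a low value. They report only what shows in the picture. A call takes as long as a camera call.
- search_frame(thing, camera): "position" ([column, row] in pixels, amid what is visible of it).
The state is a dict: "time_s": time; "qpos": joint angles; "joint_velocities": joint speeds; "effort": joint torques, N m; "tool_pos": TCP position; "tool_rot": TCP orientation; "force": force on the tool from outside, world axes, zero at the start; "wrist_torque": the same for the moment, N m; "grip_width": finger opening in m.
Only numpy, scipy, OpenCV 4.12 (cv2) and the standard library are available. Lean on these libraries where they do the work, as an engineer would, in place of code of your own. Each camera call takes 0.05 s, during which the arm holds its last target.

### The job

Push the press's loaded tray fully home under the pad, then take the crank by its free-turning grip and wind it clockwise, in one go without letting go, until the phone's new screen is pressed fully home in its frame and the pad bears on it with about 100 N. Go by feel: the phone's height is not known, and much more than that cracks the glass. Then let go and leave the press wound down like that, with the things lying around it undisturbed.

Things in the scene. Friction and masses are not known exactly. Their poses are not given: they have to be found in the camera images.
- press: hand-cranked screen bonding press, fixed to the bench: grey base 200 x 250 x 22 mm, two upright steel columns, bridge with the crank on top (280 mm high overall). Origin: centre of the base's underside on the bench. Its x axis runs along the row of columns, z up; the tray pulls out along its +y, so its rotation gives the tray's direction
- press_axis (a point): point on the crank's upright axis, 256 mm above the bench, level with the middle of the grip. Fixed
- grip_mid (a point): middle of the black upright grip of the crank: a barrel 22 mm across and 50 mm tall (its top 18 mm above this point, its foot 32 mm below), turning freely on its pin 55 mm from the crank's axis; the crank arm's top lies 34 mm below this point. The grip circles at constant height, with nothing in the way above it
- crank (a joint): turn of the crank in rad; grows clockwise seen from above, which lowers the pad 16 mm a turn; starts at 0 to 3. The pad meets the screen between 8 and 11.3 (height not measured). Free turning takes a steady 7 N at the grip while it moves (less is left when it stops); each 10 N of pad load adds 0.46 N to what is felt. Screw friction holds it where it is left
- tray_plate (a point): centre of the outer face of the tray's upturned end plate (plate 70 mm wide, 36 mm high, 8 mm thick, black rubber face; its top 14 mm above this point), about 52 mm above the bench; the face looks along the press's +y. Pushing here slides the tray
- tray (a joint): how far the tray is pulled out, m: 0 = fully home against its stop, 0.06 to 0.1 at the start. It slides with 3 N of friction and stays where it is left; it carries the phone (screen up) in a brown nest
- pad: spring-backed pressing pad, 66 x 138 mm, with a red rubber face, hanging under the press's ram and moved by the crank. Origin: centre of its lower face. Its springs give 1 mm per 40 N, so once the screen is home the load grows by about 100 N per rad of crank. Nest and packing lift the phone by an unmeasured 0 to 5 mm
- screen (a joint): how far the black screen stands proud of the blue phone frame, m: 0.0015 to 0.003 at the start, 0 = fully home. About 25 N moves it down; it stays where it is left
- driver: yellow-handled screwdriver, 160 mm long, lying beside the press; leave it alone. Origin: under its middle
- dustbrush: small blue-handled flat brush, 150 mm long, lying beside the press; leave it alone. Origin: under its middle
- glue: small bottle with a red cap, 28 mm across and 62 mm high, standing near the press; leave it alone. Origin: centre of its foot
- screw_tin: round metal tin, 54 mm across and 35 mm high; leave it alone. Origin: centre of its foot
- tape_roll: tan ring of tape lying flat, 70 mm across and 12 mm high; leave it alone. Origin: centre of its underside

How it is judged (in metres and radians):
On the way, in this order (a step that is already met when the one before it is completed fails the run):
1. the tray is fully home (value of joint tray below 0.002 m), for 0.2 s.
2. the screen is pressed home with the gripper at the crank's grip (value of joint screen below 0.0008 m and contact force between pad and anything else above 70 N and distance between the grasp point and grip_mid below 0.06 m), for 0.2 s.
At the end, for the whole second after the job is handed in: tray within 3 mm of fully home, screen within 0.8 mm of fully home in its frame, pad bearing on it with 70 to 130 N, crank at rest, gripper off (value of joint tray below 0.003 m and value of joint screen below 0.0008 m and contact force between pad and anything else between 70 and 130 N and velocity of joint crank between -0.05 and 0.05 rad/s); the robot touches nothing.
It fails at once if the pad was pressed on so hard that the glass cracks (contact force between pad and anything else above 160 N).
It fails at once if the grip was let go before the screen was pressed home (distance of grip_mid from where it was at the start of the episode above 0.02 m and contact force between pad and anything else below 60 N and distance between the grasp point and grip_mid above 0.06 m).
It fails at once if one of the things lying around the press was moved (distance of any of driver, dustbrush, glue, screw_tin, tape_roll from where it was at the start of the episode above 0.03 m).
It also fails if it takes over 72 s, if anything falls off the work surface, if the arm or the gripper's body presses on something with over 40 N, if the wrist force passes 120 N, or if a joint passes its speed limit or range.

## Working session

There is one attempt and no reset: what is moved stays moved. The work goes in short steps, Python scripts to look and compute and a tool call to move; the robot and the scene stay as the last step left them, time stands still between calls to the robot, and variables do not carry over. Pictures are saved under pics/ and viewed, and the job is handed in when it is done.

Besides the shell and the picture viewer there is one more tool, called after "Request:" as name(argument=value, ...) on one line, values as JSON. arm_command: Moves the arm, as the interface text tells. Its arguments: {"type":"object","properties":{"targets":{"type":"array","items":{"type":"array","items":{"type":"array","items":{"type":"number"}}}},"newtons":{"type":"number"}},"required":["targets"]}

```bash
ls; mkdir -p pics; python3 - <<'E'
from cell import *
import cv2
o=get_obs();print(o)
for n in ("side","top"):
    c=read_camera(n);cv2.imwrite(f"pics/{n}0.png",c["img"][:,:,::-1]);print(n,c["K"],c["origin"],c["attitude"])
    for t in ["press","grip_mid","tray_plate","pad","driver","dustbrush","glue","screw_tin","tape_roll"]:
        print(t,[(r["position"],round(r["conf"],2)) for r in search_frame(t,n)[:2]])
E
```

```text
pics
{'time_s': 0.0, 'qpos': array([-76.3098384 ,  18.4382596 ,  -4.01429038,  83.17406029,
         1.29650108,  78.53953862,  -3.26115708]), 'joint_velocities': array([ 0.09900099, -0.00538072,  0.00781798, -0.01925227, -0.06880957,
        0.0406165 ,  0.01312288]), 'effort': array([-1.99664532e-05, -4.91283381e+01, -4.04036539e-01, -3.12524128e+01,
       -6.41645584e-02,  4.36808739e-02,  1.55156176e-04]), 'tool_pos': array([0.14486835, 0.63309836, 0.22147778]), 'tool_rot': array([-1.79893460e+02,  7.52242113e-03,  1.67117541e+02]), 'force': array([ 0.03495673, -0.44833851, -0.24583048]), 'wrist_torque': array([-0.00508126,  0.05190085,  0.00194694]), 'grip_width': 0.08699833973646393}
side [[437.50063631   0.         314.26686416]
 [  0.         437.50063631 241.50299984]
 [  0.           0.           1.        ]] [ 1.08122343 -0.54899389  0.69611121] [-124.59783621    1.20153562   41.83025715]
press [([280.2, 318.3], 0.64)]
grip_mid [([320.0, 295.7], 0.58), ([242.1, 238.0], 0.54)]
tray_plate [([326.5, 294.2], 0.91)]
pad []
driver [([213.1, 304.0], 0.95)]
dustbrush [([306.9, 378.3], 0.89)]
glue [([354.5, 346.1], 0.84), ([261.5, 316.8], 0.21)]
screw_tin []
tape_roll [([320.1, 295.6], 0.54)]
top [[541.64763228   0.         319.17661801]
 [  0.         541.64763228 234.80326517]
 [  0.           0.           1.        ]] [0.4190885  0.04569805 1.31449802] [-171.69794466   -0.52293334  -89.48817694]
press [([375.3, 251.8], 0.62)]
grip_mid [([410.4, 262.6], 0.57), ([351.8, 188.1], 0.56)]
tray_plate [([328.1, 249.0], 0.98), ([157.6, 254.9], 0.18)]
pad [([357.1, 246.1], 0.76), ([170.2, 268.1], 0.69)]
driver [([403.9, 317.7], 0.62), ([171.8, 262.1], 0.49)]
dustbrush [([409.9, 197.1], 0.78)]
glue [([354.3, 186.9], 0.61)]
screw_tin [([467.3, 320.6], 0.85)]
tape_roll [([156.1, 253.4], 0.94)]
```

View pics/side0.png

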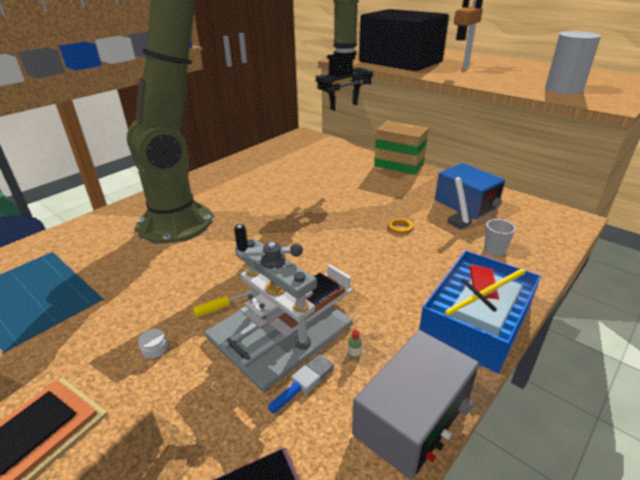

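View pics/top0.png

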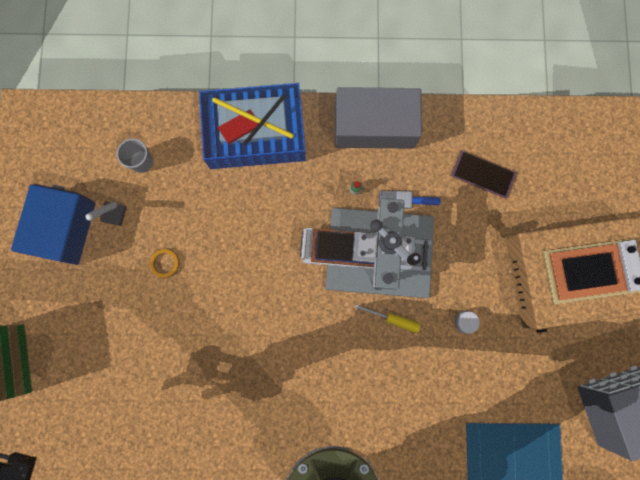

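Side view: black grip at (241,236), tray end plate at (340,278). Top view: grip at about (414,258), plate at (306,246), press base around (380,253), tray pulled out to the left (world +y).

```bash
cat > h.py <<'E'
from cell import *
import cv2, numpy as np
from scipy.spatial.transform import Rotation as R
def rot(a): return R.from_euler('xyz',a,degrees=True).as_matrix()
def cloud(c):
    z=c["z_map"];K=c["K"];v,u=np.mgrid[0:480,0:640]
    p=np.stack([(u-K[0,2])/K[0,0]*z,(v-K[1,2])/K[1,1]*z,z],-1)
    P=p@rot(c["attitude"]).T+np.array(c["origin"]);P[z==0]=np.nan
    return P
def atz(c,uv,z):
    K=c["K"];d=rot(c["attitude"])@np.array([(uv[0]-K[0,2])/K[0,0],(uv[1]-K[1,2])/K[1,1],1]);o=np.array(c["origin"])
    return o+d*(z-o[2])/d[2]
E
python3 - <<'E'
from h import *
for n in("top","side"):
    c=read_camera(n);P=cloud(c);np.save(n+"P.npy",P)
    im=c["img"].astype(int)
    print(n,"z table",np.nanmedian(P[...,2]))
    # press region
    if n=="top":
        for r in [(414,258),(393,241),(306,246),(389,205),(389,280),(357,187),(468,323),(400,320),(425,200)]:
            print(r,P[r[1],r[0]].round(4))
    else:
        for r in [(241,236),(272,255),(340,280),(296,250),(355,345)]: print(r,P[r[1],r[0]].round(4))
    b=slice(200,306)if n=="top" else slice(200,400)
    m=(P[...,2]>.262)&(P[...,2]<.29)&(P[...,0]>.25)&(P[...,0]<.6)&(abs(P[...,1]+.07)<.2)
    dark=m&(im.max(-1)<60)
    for k in (m,dark): q=P[k];print(k.sum(),q.mean(0).round(4),q.min(0).round(4),q.max(0).round(4))
    m=(P[...,2]>.015)&(P[...,2]<.028)&(abs(P[...,0]-.4)<.2)&(abs(P[...,1]+.1)<.16)
    q=P[m][:,:2].astype(np.float32);print("base",cv2.minAreaRect(q),len(q))
    crop=c["img"][170:310,290:450] if n=="top" else c["img"][210:390,190:380]
    cv2.imwrite(f"pics/{n}crop.png",cv2.resize(crop,None,fx=4 if n=="top" else 3,fy=4 if n=="top" else 3,interpolation=cv2.INTER_CUBIC)[:,:,::-1])
E
```

```text
top z table 0.00017871258184687377
(414, 258) [ 0.5274 -0.1458  0.2758]
(393, 241) [ 0.5662 -0.1121  0.2307]
(306, 246) [0.5782 0.0667 0.0387]
(389, 205) [ 0.646  -0.1086  0.2027]
(389, 280) [ 0.4893 -0.1074  0.2007]
(357, 187) [ 0.7197 -0.0535  0.0518]
(468, 323) [ 0.4011 -0.3145  0.0335]
(400, 320) [ 0.4065 -0.1565  0.0253]
(425, 200) [ 0.6973 -0.2228  0.0168]
104 [ 0.528  -0.1479  0.2732] [ 0.5184 -0.1583  0.2624] [ 0.5377 -0.1383  0.2799]
70 [ 0.5272 -0.1471  0.2723] [ 0.5184 -0.1583  0.2624] [ 0.5377 -0.1383  0.2799]
base ((0.4832569360733032, -0.09900984168052673), (0.22006180882453918, 0.2909506559371948), 3.33642840385437) 2753
side z table 0.0007415518066611893
(241, 236) [ 0.5376 -0.1541  0.258 ]
(272, 255) [ 0.58   -0.1215  0.2172]
(340, 280) [0.589  0.0705 0.0409]
(296, 250) [ 0.6082 -0.0863  0.2223]
(355, 345) [ 0.7355 -0.0633  0.0387]
112 [ 0.5333 -0.1517  0.2698] [ 0.5216 -0.1607  0.262 ] [ 0.5414 -0.1394  0.2751]
67 [ 0.5355 -0.1542  0.2683] [ 0.5261 -0.1607  0.262 ] [ 0.5414 -0.1451  0.274 ]
base ((0.5049034357070923, -0.1695128083229065), (0.13624590635299683, 0.22141452133655548), 72.06993103027344) 2195
```

View pics/topcrop.png

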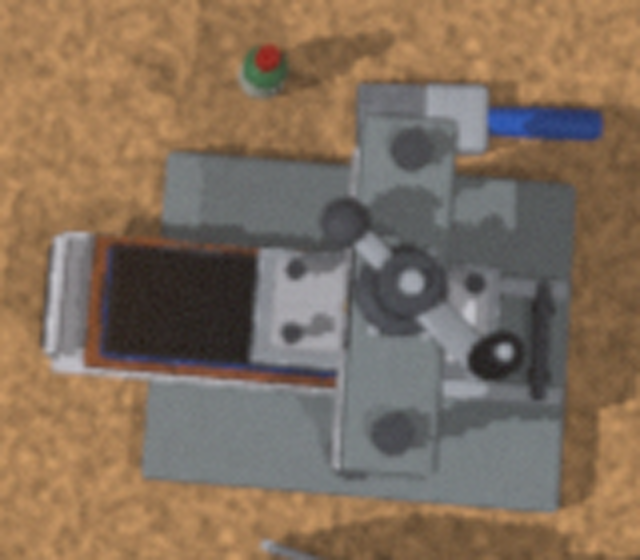

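View pics/sidecrop.png

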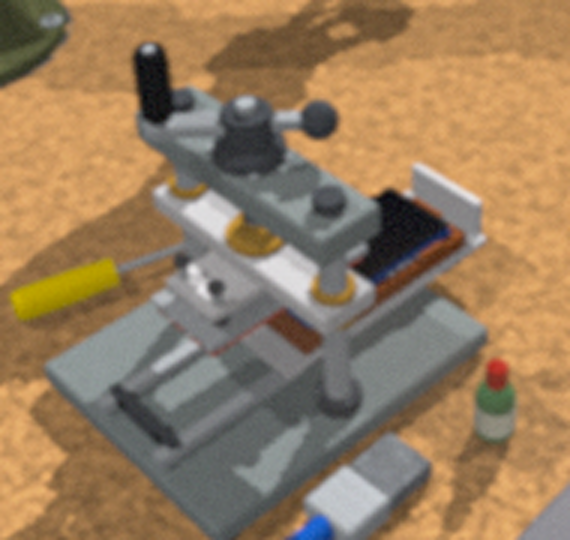

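```bash
python3 - <<'E'
from h import *
c=read_camera("top");P=cloud(c)
f=lambda u,v,z: atz(c,(290+(u+.5)/4-.5,170+(v+.5)/4-.5),z)
cs=np.array([f(*p,.022)for p in[(168,152),(573,186),(558,508),(143,477)]])
print(cs.round(4),cs.mean(0).round(4))
print([np.linalg.norm(cs[i]-cs[i-1]).round(4) for i in range(4)])
for a,b in((1,0),(2,3)): 
    d=cs[b]-cs[a];print("tray dir deg",np.degrees(np.arctan2(d[1],d[0])))
for a,b in((3,0),(2,1)):
    d=cs[b]-cs[a];print("x dir deg",np.degrees(np.arctan2(d[1],d[0])))
print("grip top",f(495,353,.274)); print("ball",f(342,222,.24))
for z in(.226,.235,.24,.25):print("hub",z,f(410,283,z))
for p in[(55,235),(45,355),(92,238),(85,365)]:print("plate",f(*p,.066))
q=P[(P[...,2]>.058)&(P[...,2]<.075)&(P[...,1]>.0)&(P[...,1]<.12)&(abs(P[...,0]-.57)<.08)];print("plate top",q.mean(0),q.min(0),q.max(0),len(q))
s=read_camera("side");
g=lambda u,v,z: atz(s,(190+(u+.5)/3-.5,210+(v+.5)/3-.5),z)
print("side grip top",g(149,50,.274))
for p in[(415,168),(480,206)]:print("side plate top",g(*p,.066))
print("axis side", g(246,103,.235))
E
```

```text
[[ 0.6748  0.0059  0.022 ]
 [ 0.6565 -0.2401  0.022 ]
 [ 0.462  -0.227   0.022 ]
 [ 0.4781  0.0197  0.022 ]] [ 0.5678 -0.1104  0.022 ]
[np.float64(0.1973), np.float64(0.2467), np.float64(0.1949), np.float64(0.2472)]
tray dir deg 85.72931330580397
tray dir deg 86.28023734550463
x dir deg -3.998730027157799
x dir deg -3.8522654193281847
grip top [ 0.52781608 -0.14488106  0.274     ]
ball [ 0.59680181 -0.07509999  0.24      ]
hub 0.226 [ 0.56810006 -0.11103599  0.226     ]
hub 0.235 [ 0.56686799 -0.10974007  0.235     ]
hub 0.24 [ 0.56618351 -0.10902012  0.24      ]
hub 0.25 [ 0.56481454 -0.10758021  0.25      ]
plate [0.61614895 0.07292967 0.066     ]
plate [0.54581513 0.07778951 0.066     ]
plate [0.61460172 0.05133389 0.066     ]
plate [0.54023697 0.05458728 0.066     ]
plate top [0.57798569 0.03209123 0.06340642] [0.5386994  0.00098365 0.05800431] [0.61587065 0.08019163 0.07110908] 635
side grip top [ 0.53097598 -0.14996135  0.274     ]
side plate top [0.55328928 0.06935313 0.066     ]
side plate top [0.62069243 0.06544352 0.066     ]
axis side [ 0.5732492 -0.1140251  0.235    ]
```

Request:
arm_command(targets=[[[-0.545, -0.408, 0, 0, 0, 81, 1], [-0.545, -0.408, 0, 0, 0, 81, 1], [-0.545, -0.408, 0, 0, 0, 81, 1], [-0.545, -0.408, 0, 0, 0, 81, 1], [-0.545, -0.408, 0, 0, 0, 81, 1], [-0.545, -0.408, 0, 0, 0, 81, 1], [-0.545, -0.408, 0, 0, 0, 81, 1], [-0.545, -0.408, 0, 0, 0, 81, 1], [-0.545, -0.408, 0, 0, 0, 81, 1], [-0.545, -0.408, 0, 0, 0, 81, 1]]], newtons=30)

```text
time_s: 2.2
tool_pos: [0.4694, 0.2507, 0.2231]
tool_rot: [180.0, -0.1, 85.9]
force: [0.2, 1.5, -0.4]
grip_width: 0.0152
```

Request:
arm_command(targets=[[[-0.12, 0.118, 0, 0, 0, 0, 1], [-0.12, 0.118, 0, 0, 0, 0, 1], [-0.12, 0.118, 0, 0, 0, 0, 1], [-0.12, 0.118, 0, 0, 0, 0, 1], [-0.12, 0.118, 0.05, 0, 0, 0, 1], [-0.12, 0.118, 0.05, 0, 0, 0, 1]]])

```text
time_s: 2.8
tool_pos: [0.5742, 0.1229, 0.167]
tool_rot: [-179.4, 0.2, 86.0]
force: [-2.1, 0.6, -0.9]
grip_width: 0.0001
```

Request:
arm_command(targets=[[[0, 0.008, 0.05, 0, 0, 0, 1], [0, 0.008, 0.1, 0, 0, 0, 1], [0, 0.008, 0.124, 0, 0, 0, 1], [0, 0.008, 0.124, 0, 0, 0, 1], [0, 0.008, 0.124, 0, 0, 0, 1]]])

```text
time_s: 3.3
tool_pos: [0.5868, 0.125, 0.0502]
tool_rot: [179.9, -0.0, 86.2]
force: [0.2, 0.6, 0.5]
grip_width: 0.0007
```

```bash
python3 - <<'E'
from h import *
print(get_obs())
for n in("top","side"):
    c=read_camera(n);cv2.imwrite(f"pics/{n}1.png",cv2.resize(c["img"][150:390,180:480],None,fx=2,fy=2)[:,:,::-1])
E
```

```text
{'time_s': 3.3, 'qpos': array([-37.32582591,  21.83242104,  27.42572285, 102.25737651,
       -11.60146171,  58.61149618,  -9.33301609]), 'joint_velocities': array([ 0.04729751, -1.44182172,  0.6635356 , -1.64874268,  0.05322355,
       -0.45975781,  0.04824352]), 'effort': array([-1.06405816e-01, -4.18002462e+01,  5.22522211e+00, -2.51327974e+01,
       -7.14550191e-02,  1.31132514e-01,  7.89372716e-03]), 'tool_pos': array([0.58675354, 0.12502861, 0.0502464 ]), 'tool_rot': array([ 1.79926103e+02, -4.32727911e-02,  8.61838150e+01]), 'force': array([0.23202636, 0.58392661, 0.52537905]), 'wrist_torque': array([-0.03224734,  0.03769469,  0.03296563]), 'grip_width': 0.0006656320577389855}
```

View pics/side1.png

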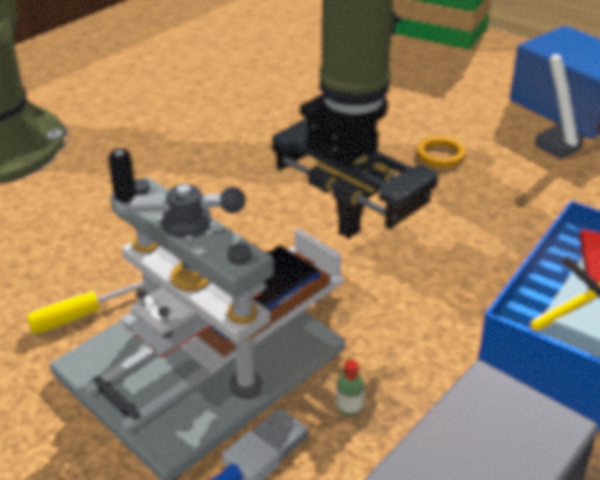

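Fingers closed (about (348,225) in the crop), clear in front of the plate. Push.

Request:
arm_command(targets=[[[-0.02, 0, 0.006, 0, 0, 0, 1], [-0.03, 0, 0.006, 0, 0, 0, 1], [-0.04, 0, 0.006, 0, 0, 0, 1], [-0.05, 0, 0.006, 0, 0, 0, 1], [-0.06, 0, 0.006, 0, 0, 0, 1], [-0.07, 0, 0.006, 0, 0, 0, 1], [-0.08, 0, 0.006, 0, 0, 0, 1], [-0.09, 0, 0.006, 0, 0, 0, 1]]])

```text
time_s: 4.2
tool_pos: [0.5802, 0.0336, 0.0428]
tool_rot: [180.0, -0.0, 86.1]
force: [1.5, 3.9, 2.4]
grip_width: 0.0007
```

Request:
arm_command(targets=[[[-0.006, 0, 0, 0, 0, 0, 1], [-0.012, 0, 0, 0, 0, 0, 1]]])

```text
time_s: 4.4
tool_pos: [0.5791, 0.0216, 0.0425]
tool_rot: [180.0, -0.0, 86.1]
force: [1.7, 3.5, 2.3]
grip_width: 0.0005
```

Request:
arm_command(targets=[[[-0.005, 0, 0, 0, 0, 0, 1], [-0.01, 0, 0, 0, 0, 0, 1]]])

```text
time_s: 4.6
tool_pos: [0.5783, 0.0122, 0.0425]
tool_rot: [-180.0, -0.0, 86.1]
force: [1.6, 3.1, 2.6]
grip_width: 0.0003
```

Request:
arm_command(targets=[[[-0.004, 0, 0, 0, 0, 0, 1], [-0.008, 0, 0, 0, 0, 0, 1]]])

```text
time_s: 4.8
tool_pos: [0.578, 0.0075, 0.0426]
tool_rot: [180.0, -0.3, 86.2]
force: [2.1, 13.6, 1.4]
grip_width: 0.0001
```

Request:
arm_command(targets=[[[-0.002, 0, 0, 0, 0, 0, 1], [-0.002, 0, 0, 0, 0, 0, 1], [-0.002, 0, 0, 0, 0, 0, 1]]])

```text
time_s: 5.1
tool_pos: [0.578, 0.0076, 0.0426]
tool_rot: [180.0, -0.3, 86.3]
force: [1.9, 12.1, 1.9]
grip_width: 0.0007
```

```bash
python3 - <<'E'
from h import *
print(get_obs()["force"],get_obs()["tool_pos"])
for n in("top","side"):
    c=read_camera(n);P=cloud(c);cv2.imwrite(f"pics/{n}2.png",cv2.resize(c["img"][150:390,180:480],None,fx=2,fy=2)[:,:,::-1])
    np.save(n+"P2.npy",P)
E
```

```text
[ 1.89699764 12.09389358  1.88891427] [0.57797446 0.00755117 0.04260912]
```

View pics/side2.png

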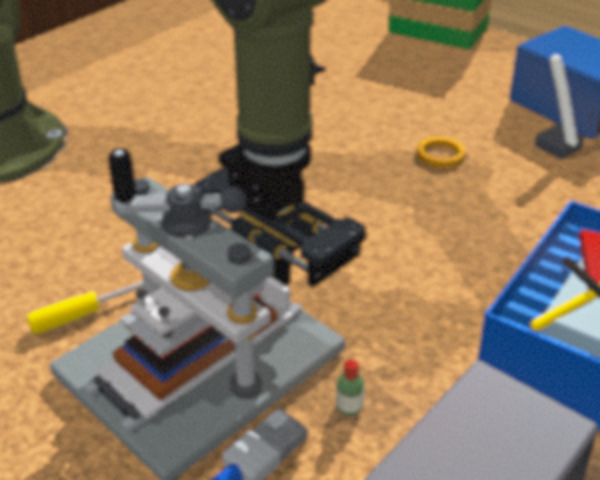

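View pics/top2.png

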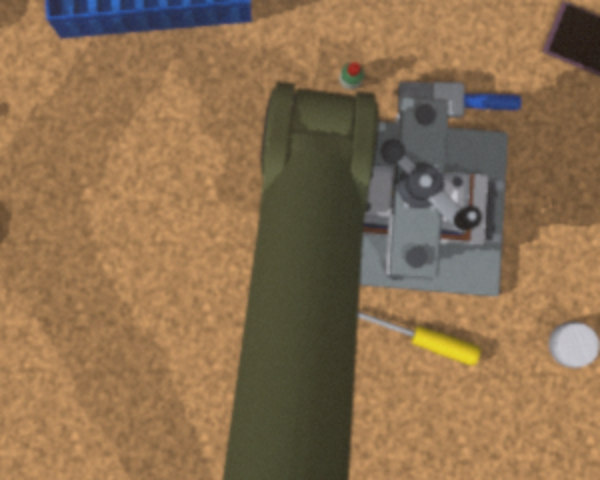

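Request:
arm_command(targets=[[[-0.004, 0, 0, 0, 0, 0, 1], [-0.004, 0, 0, 0, 0, 0, 1], [-0.004, 0, 0, 0, 0, 0, 1]]])

```text
time_s: 5.5
tool_pos: [0.5779, 0.0075, 0.0427]
tool_rot: [-180.0, -0.6, 86.4]
force: [2.2, 17.7, 0.9]
grip_width: 0.0004
```

```bash
python3 - <<'E'
from h import *
o=get_obs();print(o["force"],o["wrist_torque"],o["tool_pos"])
# hub height & grip from clouds
P=np.load("sideP2.npy");Q=np.load("topP2.npy")
for n,p in(("s",P),("t",Q)):
    for nm,(x,y) in{"hub":(.5675,-.110),"grip":(.5295,-.1475)}.items():
        m=(np.hypot(p[...,0]-x,p[...,1]-y)<.022)&(p[...,2]>.2)
        q=p[m];print(n,nm,len(q),np.percentile(q[:,2],[10,50,90,99]).round(4))
E
```

```text
[ 2.19665521 17.72340528  0.9159177 ] [ 3.68812511 -0.44395527 -0.07729707] [0.57794586 0.00746809 0.04265944]
s hub 416 [0.2024 0.2195 0.227  0.2325]
s grip 420 [0.2185 0.2449 0.2722 0.2742]
t hub 356 [0.2026 0.2255 0.2304 0.2354]
t grip 211 [0.2201 0.2593 0.2749 0.2779]
```

Request:
arm_command(targets=[[[0.02, 0, 0, 0, 0, 0, 1], [0.045, 0, 0, 0, 0, 0, 1], [0.045, 0, -0.05, 0, 0, 0, 0], [0.045, 0, -0.1, 0, 0, 0, 0], [0.045, 0, -0.15, 0, 0, 0, 0], [0.045, 0, -0.2, 0, 0, 0, 0], [0.045, 0, -0.25, 0, 0, 0, 0], [0.045, 0, -0.27, 0, 0, 0, 0], [0.045, 0, -0.27, 0, 0, 0, 0], [0.045, 0, -0.27, 0, 0, 0, 0]]])

```text
time_s: 6.5
tool_pos: [0.5798, 0.042, 0.3115]
tool_rot: [-179.9, 0.1, 86.1]
force: [0.6, 0.3, -0.4]
grip_width: 0.0427
```

```bash
python3 - <<'E'
from h import *
o=get_obs();print(o["force"],o["tool_pos"],o["tool_rot"],o["qpos"])
for n in("top","side"):
    c=read_camera(n);P=cloud(c);cv2.imwrite(f"pics/{n}3.png",cv2.resize(c["img"][150:390,180:480],None,fx=2,fy=2)[:,:,::-1])
E
```

```text
[ 0.61772003  0.32783948 -0.38921928] [0.57981764 0.04198402 0.31147918] [-1.79900970e+02  8.74974031e-02  8.60522192e+01] [-34.71756809   8.91048334  31.93760919  86.04890657  -4.6338824
  86.49322641  -6.74633303]
```

View pics/side3.png

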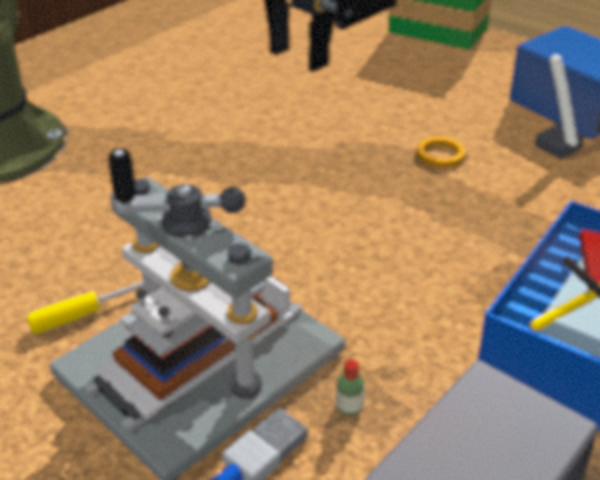

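View pics/top3.png

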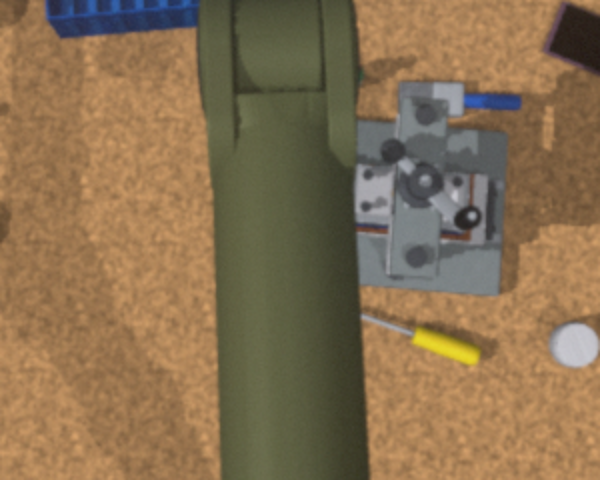

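Tray sits at its rear stop; the grip is at top crop (468,216), unmoved. Moving above the grip.

Request:
arm_command(targets=[[[-0.045, -0.009, 0, 0, 0, 0, 0], [-0.09, -0.018, 0, 0, 0, 0, 0], [-0.135, -0.027, 0, 0, 0, 0, 0], [-0.18, -0.036, 0, 0, 0, 0, 0], [-0.193, -0.037, 0, 0, 0, 0, 0], [-0.193, -0.037, 0, 0, 0, 0, 0], [-0.193, -0.037, 0, 0, 0, 0, 0], [-0.193, -0.037, 0, 0, 0, 0, 0]]])

```text
time_s: 7.4
tool_pos: [0.531, -0.1442, 0.3117]
tool_rot: [-179.9, -0.0, 86.3]
force: [-0.2, 0.2, 0.8]
grip_width: 0.0433
```

```bash
python3 - <<'E'
from h import *
o=get_obs();print(o["force"],o["tool_pos"],o["tool_rot"],o["qpos"])
c=read_camera("side");cv2.imwrite(f"pics/side4.png",cv2.resize(c["img"][180:330,190:370],None,fx=4,fy=4,interpolation=cv2.INTER_CUBIC)[:,:,::-1])
E
```

```text
[-0.15342512  0.15157649  0.75034694] [ 0.5309766  -0.14419256  0.31166825] [-1.79914197e+02 -2.64128543e-02  8.63357504e+01] [-24.3228939    4.61043568  39.51369428  90.46532052  -2.94737452
  86.06939021  11.64224551]
```

View pics/side4.png

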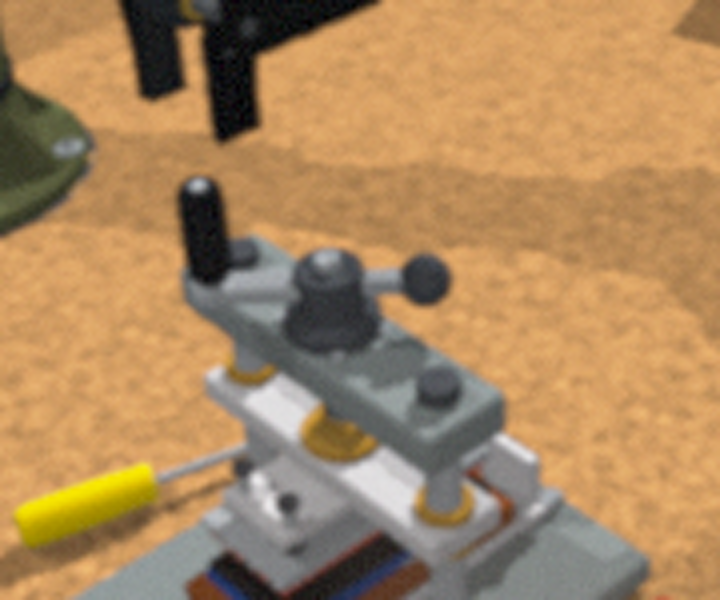

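```bash
python3 - <<'E'
from h import *
c=read_camera("side");K=c["K"];Rm=rot(c["attitude"])
def pr(p):
    q=Rm.T@(np.array(p)-c["origin"]);u=K[:2,:2]@(q[:2]/q[2])+K[:2,2];return ((u-[190,180])*4+1.5).round(1)
t=np.array([.531,-.1442,.3117])
jx=np.array([.998,-.064,0]);jy=np.array([.064,.998,0])
for s in(-1,1):
  for e in(-1,1): print("finger",s,[pr(t+jx*s*w+jy*.0095*e) for w in(.0215,.036)])
for g in[(.5278,-.1449,.274),(.5295,-.1475,.274),(.531,-.150,.274)]:print("grip",pr(g))
print(pr(t))
E
```

```text
finger -1 [array([152.5, 100.3]), array([133.7,  89.3])]
finger -1 [array([187.3,  85. ]), array([168.4,  74.3])]
finger 1 [array([210.9, 134.6]), array([231.5, 146.7])]
finger 1 [array([246. , 118.4]), array([266.7, 130.1])]
grip [202.9 179.8]
grip [200.9 183.4]
grip [198.8 186.9]
[198.8 109.3]
```

Request:
arm_command(targets=[[[-0.003, -0.001, 0.025, 0, 0, 0, 0], [-0.003, -0.001, 0.045, 0, 0, 0, 0], [-0.003, -0.001, 0.06, 0, 0, 0, 0], [-0.003, -0.001, 0.075, 0, 0, 0, 0], [-0.003, -0.001, 0.078, 0, 0, 0, 0], [-0.003, -0.001, 0.078, 0, 0, 0, 0]]])

```text
time_s: 8.1
tool_pos: [0.5292, -0.1495, 0.2343]
tool_rot: [-180.0, 0.0, 86.1]
force: [-0.3, -0.7, 0.6]
grip_width: 0.0438
```

```bash
python3 - <<'E'
from h import *
o=get_obs();print(o["force"],o["tool_pos"],o["tool_rot"],o["wrist_torque"])
c=read_camera("side");cv2.imwrite(f"pics/side5.png",cv2.resize(c["img"][180:330,190:370],None,fx=4,fy=4,interpolation=cv2.INTER_CUBIC)[:,:,::-1])
E
```

```text
[-0.25726724 -0.70654275  0.60077456] [ 0.52922821 -0.14945411  0.23428069] [-1.79962865e+02  3.80222864e-03  8.61427935e+01] [-0.03427745  0.05596652 -0.02430674]
```

View pics/side5.png

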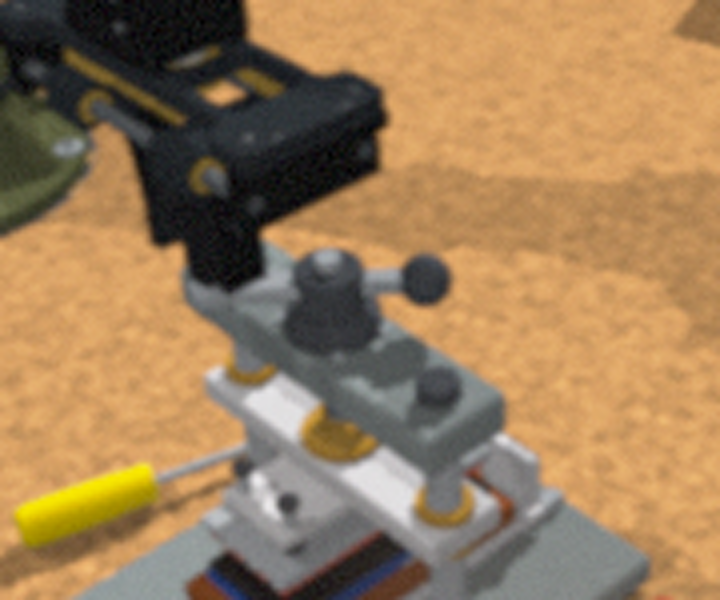

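Fingers straddle the barrel. Close.

Request:
arm_command(targets=[[[0, 0, 0, 0, 0, 0, 1], [0, 0, 0, 0, 0, 0, 1], [0, 0, 0, 0, 0, 0, 1], [0, 0, 0, 0, 0, 0, 1], [0, 0, 0, 0, 0, 0, 1]]], newtons=40)

```text
time_s: 8.65
tool_pos: [0.5281, -0.1497, 0.2349]
tool_rot: [-179.9, -0.0, 86.1]
force: [-4.9, 0.9, 5.3]
grip_width: 0.0212
```

```bash
python3 - <<'E'
from h import *
o=get_obs();print(o["force"],o["tool_pos"],o["tool_rot"],o["wrist_torque"])
E
```

```text
[-4.91471668  0.85480947  5.30536897] [ 0.528073   -0.14974173  0.23490502] [-1.79860872e+02 -3.97037390e-02  8.61029788e+01] [0.10553208 1.24915309 0.08474286]
```

```bash
cat > rows.py <<'E'
import sys,numpy as np,json
def rows(p0,angs,r=.055):
    a=np.radians(p0);o=[]
    for d in angs:
        b=np.radians(p0-d);o.append([round(r*(np.sin(b)-np.sin(a)),4),round(r*(np.cos(b)-np.cos(a)),4),0,0,0,0,1])
    return o
if __name__=="__main__":
    p=float(sys.argv[1])
    for st,n in [tuple(map(float,s.split("x"))) for s in sys.argv[2:]]:
        A=[st*(i+1) for i in range(int(n))];print(p,json.dumps([rows(p,A)]));p-=A[-1]
    print(p)
E
python3 rows.py -130 6x10 8x10 8x10 6x10
```

```text
-130.0 [[[0.0039, -0.0042, 0, 0, 0, 0, 1], [0.0083, -0.008, 0, 0, 0, 0, 1], [0.013, -0.0113, 0, 0, 0, 0, 1], [0.018, -0.0141, 0, 0, 0, 0, 1], [0.0233, -0.0163, 0, 0, 0, 0, 1], [0.0288, -0.018, 0, 0, 0, 0, 1], [0.0345, -0.0191, 0, 0, 0, 0, 1], [0.0402, -0.0196, 0, 0, 0, 0, 1], [0.046, -0.0195, 0, 0, 0, 0, 1], [0.0517, -0.0188, 0, 0, 0, 0, 1]]]
-190.0 [[[0.0074, 0.0019, 0, 0, 0, 0, 1], [0.0146, 0.0047, 0, 0, 0, 0, 1], [0.0212, 0.0086, 0, 0, 0, 0, 1], [0.0273, 0.0133, 0, 0, 0, 0, 1], [0.0326, 0.0188, 0, 0, 0, 0, 1], [0.0371, 0.025, 0, 0, 0, 0, 1], [0.0407, 0.0318, 0, 0, 0, 0, 1], [0.0433, 0.039, 0, 0, 0, 0, 1], [0.0449, 0.0465, 0, 0, 0, 0, 1], [0.0454, 0.0542, 0, 0, 0, 0, 1]]]
-270.0 [[[-0.0005, 0.0077, 0, 0, 0, 0, 1], [-0.0021, 0.0152, 0, 0, 0, 0, 1], [-0.0048, 0.0224, 0, 0, 0, 0, 1], [-0.0084, 0.0291, 0, 0, 0, 0, 1], [-0.0129, 0.0354, 0, 0, 0, 0, 1], [-0.0182, 0.0409, 0, 0, 0, 0, 1], [-0.0242, 0.0456, 0, 0, 0, 0, 1], [-0.0309, 0.0494, 0, 0, 0, 0, 1], [-0.038, 0.0523, 0, 0, 0, 0, 1], [-0.0454, 0.0542, 0, 0, 0, 0, 1]]]
-350.0 [[[-0.0057, 0.0007, 0, 0, 0, 0, 1], [-0.0115, 0.0008, 0, 0, 0, 0, 1], [-0.0172, 0.0003, 0, 0, 0, 0, 1], [-0.0229, -0.0008, 0, 0, 0, 0, 1], [-0.0284, -0.0025, 0, 0, 0, 0, 1], [-0.0337, -0.0047, 0, 0, 0, 0, 1], [-0.0387, -0.0075, 0, 0, 0, 0, 1], [-0.0434, -0.0108, 0, 0, 0, 0, 1], [-0.0478, -0.0146, 0, 0, 0, 0, 1], [-0.0517, -0.0188, 0, 0, 0, 0, 1]]]
-410.0
```

Request:
arm_command(targets=[[[0.0039, -0.0042, 0, 0, 0, 0, 1], [0.0083, -0.008, 0, 0, 0, 0, 1], [0.013, -0.0113, 0, 0, 0, 0, 1], [0.018, -0.0141, 0, 0, 0, 0, 1], [0.0233, -0.0163, 0, 0, 0, 0, 1]]])

```text
time_s: 9.15
tool_pos: [0.5152, -0.1287, 0.235]
tool_rot: [179.8, 0.3, 86.0]
force: [1.1, -7.6, -1.0]
grip_width: 0.0214
```

```bash
cat > st.py <<'E'
from h import *
o=get_obs();t=o["tool_pos"];f=o["force"]
C=np.array([.5675,-.110]);d=t[:2]-C;r=np.linalg.norm(d);u=d/r;cw=np.array([u[1],-u[0]])
print("t",round(o["time_s"],2),"pos",t.round(4),"rot",o["tool_rot"].round(1),"r",round(r,4),"psi",round(np.degrees(np.arctan2(d[1],d[0]))+3.9,1),"F",f.round(1),"Ftan(resist)",round(-f[:2]@cw,2),"Frad",round(f[:2]@u,2),"T",o["wrist_torque"].round(2),"w",round(o["grip_width"],4))
E
python3 st.py
```

```text
t 9.15 pos [ 0.5152 -0.1287  0.235 ] rot [179.8   0.3  86. ] r 0.0555 psi -156.5 F [ 1.1 -7.6 -1. ] Ftan(resist) 7.51 Frad 1.53 T [-1.51 -0.28  0.01] w 0.0214
```

```bash
python3 rows.py -160 7x10 8x10 8x8
```

```text
-160.0 [[[0.0064, -0.0019, 0, 0, 0, 0, 1], [0.0131, -0.003, 0, 0, 0, 0, 1], [0.0198, -0.0033, 0, 0, 0, 0, 1], [0.0265, -0.0028, 0, 0, 0, 0, 1], [0.033, -0.0014, 0, 0, 0, 0, 1], [0.0394, 0.0007, 0, 0, 0, 0, 1], [0.0455, 0.0036, 0, 0, 0, 0, 1], [0.0511, 0.0072, 0, 0, 0, 0, 1], [0.0563, 0.0115, 0, 0, 0, 0, 1], [0.0609, 0.0163, 0, 0, 0, 0, 1]]]
-230.0 [[[0.0045, 0.0062, 0, 0, 0, 0, 1], [0.0081, 0.013, 0, 0, 0, 0, 1], [0.0107, 0.0202, 0, 0, 0, 0, 1], [0.0123, 0.0277, 0, 0, 0, 0, 1], [0.0129, 0.0354, 0, 0, 0, 0, 1], [0.0123, 0.043, 0, 0, 0, 0, 1], [0.0107, 0.0505, 0, 0, 0, 0, 1], [0.0081, 0.0577, 0, 0, 0, 0, 1], [0.0045, 0.0645, 0, 0, 0, 0, 1], [0.0, 0.0707, 0, 0, 0, 0, 1]]]
-310.0 [[[-0.0053, 0.0055, 0, 0, 0, 0, 1], [-0.0114, 0.0102, 0, 0, 0, 0, 1], [-0.018, 0.0141, 0, 0, 0, 0, 1], [-0.0251, 0.017, 0, 0, 0, 0, 1], [-0.0326, 0.0188, 0, 0, 0, 0, 1], [-0.0402, 0.0196, 0, 0, 0, 0, 1], [-0.0479, 0.0193, 0, 0, 0, 0, 1], [-0.0554, 0.018, 0, 0, 0, 0, 1]]]
-374.0
```

Request:
arm_command(targets=[[[0.0064, -0.0019, 0, 0, 0, 0, 1], [0.0131, -0.003, 0, 0, 0, 0, 1], [0.0198, -0.0033, 0, 0, 0, 0, 1], [0.0265, -0.0028, 0, 0, 0, 0, 1], [0.033, -0.0014, 0, 0, 0, 0, 1], [0.0394, 0.0007, 0, 0, 0, 0, 1], [0.0455, 0.0036, 0, 0, 0, 0, 1], [0.0511, 0.0072, 0, 0, 0, 0, 1], [0.0563, 0.0115, 0, 0, 0, 0, 1], [0.0609, 0.0163, 0, 0, 0, 0, 1]]])

```text
time_s: 10.15
tool_pos: [0.5337, -0.0679, 0.2349]
tool_rot: [-179.9, 0.1, 86.0]
force: [-6.6, -4.8, 3.8]
grip_width: 0.0213
```

```bash
python3 st.py
```

```text
t 10.15 pos [ 0.5337 -0.0679  0.2349] rot [-1.799e+02  1.000e-01  8.600e+01] r 0.054 psi 132.7 F [-6.6 -4.8  3.8] Ftan(resist) 8.18 Frad 0.37 T [-1.06  1.23  0.09] w 0.0213
```

Request:
arm_command(targets=[[[0.0045, 0.0062, 0, 0, 0, 0, 1], [0.0081, 0.013, 0, 0, 0, 0, 1], [0.0107, 0.0202, 0, 0, 0, 0, 1], [0.0123, 0.0277, 0, 0, 0, 0, 1], [0.0129, 0.0354, 0, 0, 0, 0, 1], [0.0123, 0.043, 0, 0, 0, 0, 1], [0.0107, 0.0505, 0, 0, 0, 0, 1], [0.0081, 0.0577, 0, 0, 0, 0, 1], [0.0045, 0.0645, 0, 0, 0, 0, 1], [0.0, 0.0707, 0, 0, 0, 0, 1]]])

```text
time_s: 11.15
tool_pos: [0.6038, -0.07, 0.2349]
tool_rot: [-179.7, -0.1, 86.1]
force: [-8.4, 1.8, 7.1]
grip_width: 0.0209
```

```bash
python3 st.py
```

```text
t 11.15 pos [ 0.6038 -0.07    0.2349] rot [-1.797e+02 -1.000e-01  8.610e+01] r 0.054 psi 51.7 F [-8.4  1.8  7.1] Ftan(resist) 7.42 Frad -4.34 T [ 0.15  1.92 -0.04] w 0.0209
```

```bash
python3 - <<'E'
import numpy as np
from scipy.optimize import least_squares as L
p=np.array([(.5281,-.1497),(.5152,-.1287),(.5337,-.0679),(.6038,-.0700)])
print(L(lambda c:np.hypot(*(p-c).T)-.055,[.567,-.11]).x)
print(L(lambda c:np.hypot(*(p-c[:2]).T)-c[2],[.567,-.11,.055]).x)
E
```

```text
[ 0.56743759 -0.11130164]
[ 0.56745284 -0.11131312  0.05501522]
```

Request:
arm_command(targets=[[[-0.0063, 0.0055, 0, 0, 0, 0, 1], [-0.0127, 0.0102, 0, 0, 0, 0, 1], [-0.0193, 0.0141, 0, 0, 0, 0, 1], [-0.0264, 0.017, 0, 0, 0, 0, 1], [-0.0339, 0.0188, 0, 0, 0, 0, 1], [-0.0415, 0.0196, 0, 0, 0, 0, 1], [-0.0492, 0.0193, 0, 0, 0, 0, 1], [-0.0567, 0.018, 0, 0, 0, 0, 1]]])

```text
time_s: 11.95
tool_pos: [0.6211, -0.1236, 0.235]
tool_rot: [179.9, -0.3, 86.4]
force: [0.5, 6.9, 2.4]
grip_width: 0.0213
```

```bash
sed -i 's/-.110\])/-.1113])/' st.py; python3 st.py;  python3 rows.py -374 4x5 4x5 4x5 4x5 4x5 4x5
```

```text
t 11.95 pos [ 0.6211 -0.1236  0.235 ] rot [179.9  -0.3  86.4] r 0.055 psi -9.0 F [0.5 6.9 2.4] Ftan(resist) 6.87 Frad -1.05 T [ 1.38 -0.01 -0.01] w 0.0213
-374.0 [[[-0.0037, -0.0011, 0, 0, 0, 0, 1], [-0.0073, -0.0024, 0, 0, 0, 0, 1], [-0.0108, -0.0039, 0, 0, 0, 0, 1], [-0.0142, -0.0057, 0, 0, 0, 0, 1], [-0.0174, -0.0078, 0, 0, 0, 0, 1]]]
-394.0 [[[-0.0031, -0.0023, 0, 0, 0, 0, 1], [-0.006, -0.0047, 0, 0, 0, 0, 1], [-0.0088, -0.0074, 0, 0, 0, 0, 1], [-0.0114, -0.0102, 0, 0, 0, 0, 1], [-0.0137, -0.0133, 0, 0, 0, 0, 1]]]
-414.0 [[[-0.0021, -0.0032, 0, 0, 0, 0, 1], [-0.0041, -0.0065, 0, 0, 0, 0, 1], [-0.0057, -0.01, 0, 0, 0, 0, 1], [-0.0072, -0.0135, 0, 0, 0, 0, 1], [-0.0084, -0.0172, 0, 0, 0, 0, 1]]]
-434.0 [[[-0.0009, -0.0037, 0, 0, 0, 0, 1], [-0.0016, -0.0075, 0, 0, 0, 0, 1], [-0.002, -0.0113, 0, 0, 0, 0, 1], [-0.0021, -0.0152, 0, 0, 0, 0, 1], [-0.002, -0.019, 0, 0, 0, 0, 1]]]
-454.0 [[[0.0004, -0.0038, 0, 0, 0, 0, 1], [0.0011, -0.0076, 0, 0, 0, 0, 1], [0.002, -0.0113, 0, 0, 0, 0, 1], [0.0032, -0.015, 0, 0, 0, 0, 1], [0.0046, -0.0185, 0, 0, 0, 0, 1]]]
-474.0 [[[0.0017, -0.0035, 0, 0, 0, 0, 1], [0.0036, -0.0068, 0, 0, 0, 0, 1], [0.0057, -0.01, 0, 0, 0, 0, 1], [0.0081, -0.013, 0, 0, 0, 0, 1], [0.0107, -0.0158, 0, 0, 0, 0, 1]]]
-494.0
```

Request:
arm_command(targets=[[[-0.0037, -0.0011, 0, 0, 0, 0, 1], [-0.0073, -0.0024, 0, 0, 0, 0, 1], [-0.0108, -0.0039, 0, 0, 0, 0, 1], [-0.0142, -0.0057, 0, 0, 0, 0, 1], [-0.0174, -0.0078, 0, 0, 0, 0, 1]]])

```text
time_s: 12.45
tool_pos: [0.6137, -0.1411, 0.235]
tool_rot: [179.7, -0.2, 86.4]
force: [5.1, 4.5, -0.1]
grip_width: 0.021
```

```bash
python3 st.py
```

```text
t 12.45 pos [ 0.6137 -0.1411  0.235 ] rot [179.7  -0.2  86.4] r 0.055 psi -28.9 F [ 5.1  4.5 -0.1] Ftan(resist) 6.54 Frad 1.91 T [ 0.85 -1.01  0.02] w 0.021
```

Request:
arm_command(targets=[[[-0.0031, -0.0023, 0, 0, 0, 0, 1], [-0.006, -0.0047, 0, 0, 0, 0, 1], [-0.0088, -0.0074, 0, 0, 0, 0, 1], [-0.0114, -0.0102, 0, 0, 0, 0, 1], [-0.0137, -0.0133, 0, 0, 0, 0, 1]]])

```text
time_s: 12.95
tool_pos: [0.5999, -0.1557, 0.2351]
tool_rot: [179.6, -0.1, 86.3]
force: [7.5, 1.5, -1.1]
grip_width: 0.0211
```

```bash
python3 st.py
```

```text
t 12.95 pos [ 0.5999 -0.1557  0.2351] rot [ 1.796e+02 -1.000e-01  8.630e+01] r 0.055 psi -50.0 F [ 7.5  1.5 -1.1] Ftan(resist) 6.94 Frad 3.16 T [ 0.17 -1.41 -0.06] w 0.0211
```

Request:
arm_command(targets=[[[-0.0021, -0.0032, 0, 0, 0, 0, 1], [-0.0041, -0.0065, 0, 0, 0, 0, 1], [-0.0057, -0.01, 0, 0, 0, 0, 1], [-0.0072, -0.0135, 0, 0, 0, 0, 1], [-0.0084, -0.0172, 0, 0, 0, 0, 1]]])

```text
time_s: 13.45
tool_pos: [0.5819, -0.1644, 0.235]
tool_rot: [179.6, 0.0, 86.2]
force: [7.5, -0.3, -1.6]
grip_width: 0.0209
```

```bash
python3 st.py
python3 - <<'E'
from h import *
c=read_camera("side");cv2.imwrite(f"pics/side6.png",cv2.resize(c["img"][210:390,190:380],None,fx=3.3,fy=3.3,interpolation=cv2.INTER_CUBIC)[:,:,::-1])
E
```

```text
t 13.45 pos [ 0.5819 -0.1644  0.235 ] rot [179.6   0.   86.2] r 0.055 psi -71.0 F [ 7.5 -0.3 -1.6] Ftan(resist) 7.12 Frad 2.24 T [-0.26 -1.35  0.01] w 0.0209
```

View pics/side6.png

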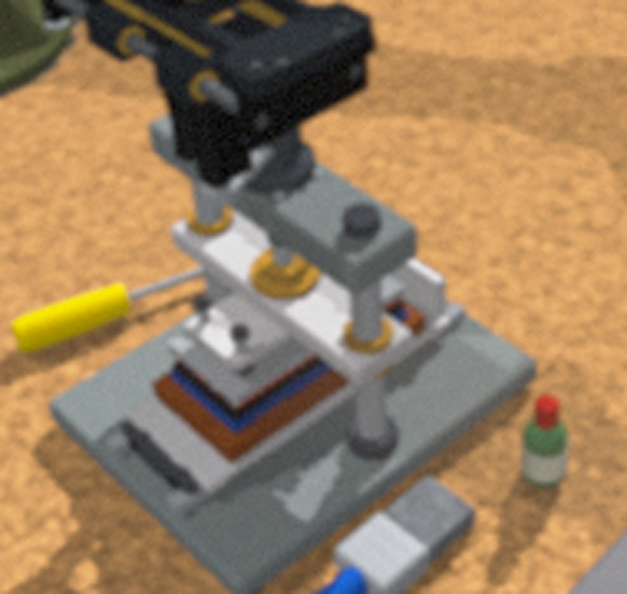

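Tray home, pad's red face (around (260,375)) is now a few mm from the screen. Resistance is ~6.9 N steady. Continuing.

Request:
arm_command(targets=[[[-0.0009, -0.0037, 0, 0, 0, 0, 1], [-0.0016, -0.0075, 0, 0, 0, 0, 1], [-0.002, -0.0113, 0, 0, 0, 0, 1], [-0.0021, -0.0152, 0, 0, 0, 0, 1], [-0.002, -0.019, 0, 0, 0, 0, 1]]])

```text
time_s: 14.0
tool_pos: [0.5623, -0.1661, 0.235]
tool_rot: [179.6, 0.1, 86.1]
force: [6.1, -2.3, -2.4]
grip_width: 0.021
```

```bash
python3 st.py
```

```text
t 14.0 pos [ 0.5623 -0.1661  0.235 ] rot [1.796e+02 1.000e-01 8.610e+01] r 0.0551 psi -91.5 F [ 6.1 -2.3 -2.4] Ftan(resist) 6.33 Frad 1.73 T [-0.51 -1.33  0.06] w 0.021
```

Request:
arm_command(targets=[[[0.0004, -0.0038, 0, 0, 0, 0, 1], [0.0011, -0.0076, 0, 0, 0, 0, 1], [0.002, -0.0113, 0, 0, 0, 0, 1], [0.0032, -0.015, 0, 0, 0, 0, 1], [0.0046, -0.0185, 0, 0, 0, 0, 1]]])

```text
time_s: 14.5
tool_pos: [0.5438, -0.161, 0.235]
tool_rot: [179.6, 0.1, 86.1]
force: [5.8, -2.9, -1.6]
grip_width: 0.0211
```

```bash
python3 st.py;python3 rows.py -474 4x5 4x5 4x5 4x5 4x5 4x5
```

```text
t 14.5 pos [ 0.5438 -0.161   0.235 ] rot [1.796e+02 1.000e-01 8.610e+01] r 0.0551 psi -111.6 F [ 5.8 -2.9 -1.6] Ftan(resist) 6.52 Frad 0.15 T [-0.79 -1.16  0.01] w 0.0211
-474.0 [[[0.0017, -0.0035, 0, 0, 0, 0, 1], [0.0036, -0.0068, 0, 0, 0, 0, 1], [0.0057, -0.01, 0, 0, 0, 0, 1], [0.0081, -0.013, 0, 0, 0, 0, 1], [0.0107, -0.0158, 0, 0, 0, 0, 1]]]
-494.0 [[[0.0028, -0.0027, 0, 0, 0, 0, 1], [0.0057, -0.0051, 0, 0, 0, 0, 1], [0.0088, -0.0074, 0, 0, 0, 0, 1], [0.0121, -0.0094, 0, 0, 0, 0, 1], [0.0155, -0.0112, 0, 0, 0, 0, 1]]]
-514.0 [[[0.0035, -0.0016, 0, 0, 0, 0, 1], [0.0071, -0.0029, 0, 0, 0, 0, 1], [0.0108, -0.0039, 0, 0, 0, 0, 1], [0.0146, -0.0047, 0, 0, 0, 0, 1], [0.0184, -0.0053, 0, 0, 0, 0, 1]]]
-534.0 [[[0.0038, -0.0003, 0, 0, 0, 0, 1], [0.0077, -0.0003, 0, 0, 0, 0, 1], [0.0115, 0.0, 0, 0, 0, 0, 1], [0.0153, 0.0005, 0, 0, 0, 0, 1], [0.0191, 0.0013, 0, 0, 0, 0, 1]]]
-554.0 [[[0.0037, 0.0011, 0, 0, 0, 0, 1], [0.0073, 0.0024, 0, 0, 0, 0, 1], [0.0108, 0.0039, 0, 0, 0, 0, 1], [0.0142, 0.0057, 0, 0, 0, 0, 1], [0.0174, 0.0078, 0, 0, 0, 0, 1]]]
-574.0 [[[0.0031, 0.0023, 0, 0, 0, 0, 1], [0.006, 0.0047, 0, 0, 0, 0, 1], [0.0088, 0.0074, 0, 0, 0, 0, 1], [0.0114, 0.0102, 0, 0, 0, 0, 1], [0.0137, 0.0133, 0, 0, 0, 0, 1]]]
-594.0
```

Request:
arm_command(targets=[[[0.0017, -0.0035, 0, 0, 0, 0, 1], [0.0036, -0.0068, 0, 0, 0, 0, 1], [0.0057, -0.01, 0, 0, 0, 0, 1], [0.0081, -0.013, 0, 0, 0, 0, 1], [0.0107, -0.0158, 0, 0, 0, 0, 1]]])

```text
time_s: 15.0
tool_pos: [0.5284, -0.1501, 0.235]
tool_rot: [179.7, 0.2, 86.1]
force: [5.1, -5.0, -1.4]
grip_width: 0.0212
```

```bash
python3 st.py
```

```text
t 15.0 pos [ 0.5284 -0.1501  0.235 ] rot [179.7   0.2  86.1] r 0.0551 psi -131.4 F [ 5.1 -5.  -1.4] Ftan(resist) 7.13 Frad -0.13 T [-1.02 -0.89 -0.02] w 0.0212
```

Request:
arm_command(targets=[[[0.0028, -0.0027, 0, 0, 0, 0, 1], [0.0057, -0.0051, 0, 0, 0, 0, 1], [0.0088, -0.0074, 0, 0, 0, 0, 1], [0.0121, -0.0094, 0, 0, 0, 0, 1], [0.0155, -0.0112, 0, 0, 0, 0, 1]]])

```text
time_s: 15.5
tool_pos: [0.5176, -0.1347, 0.235]
tool_rot: [179.7, 0.2, 86.0]
force: [3.4, -6.2, -1.2]
grip_width: 0.0213
```

```bash
python3 st.py
python3 - <<'E'
from h import *
c=read_camera("side");cv2.imwrite(f"pics/side7.png",cv2.resize(c["img"][210:390,190:380],None,fx=3.3,fy=3.3,interpolation=cv2.INTER_CUBIC)[:,:,::-1])
E
```

```text
t 15.5 pos [ 0.5176 -0.1347  0.235 ] rot [179.7   0.2  86. ] r 0.0551 psi -150.9 F [ 3.4 -6.2 -1.2] Ftan(resist) 7.05 Frad -0.43 T [-1.37 -0.63  0.04] w 0.0213
```

View pics/side7.png

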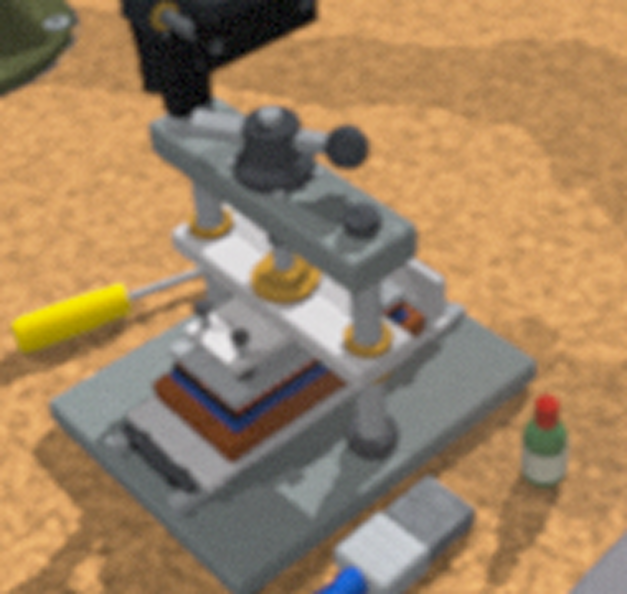

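```bash
python3 rows.py -514 4x3 4x3 4x3 4x3 4x3 4x3 4x3 4x3 4x3 4x3
```

```text
-514.0 [[[0.0035, -0.0016, 0, 0, 0, 0, 1], [0.0071, -0.0029, 0, 0, 0, 0, 1], [0.0108, -0.0039, 0, 0, 0, 0, 1]]]
-526.0 [[[0.0038, -0.0008, 0, 0, 0, 0, 1], [0.0076, -0.0013, 0, 0, 0, 0, 1], [0.0114, -0.0016, 0, 0, 0, 0, 1]]]
-538.0 [[[0.0038, 0.0, 0, 0, 0, 0, 1], [0.0077, 0.0003, 0, 0, 0, 0, 1], [0.0115, 0.0008, 0, 0, 0, 0, 1]]]
-550.0 [[[0.0038, 0.0008, 0, 0, 0, 0, 1], [0.0074, 0.0019, 0, 0, 0, 0, 1], [0.0111, 0.0032, 0, 0, 0, 0, 1]]]
-562.0 [[[0.0035, 0.0016, 0, 0, 0, 0, 1], [0.0069, 0.0034, 0, 0, 0, 0, 1], [0.0102, 0.0054, 0, 0, 0, 0, 1]]]
-574.0 [[[0.0031, 0.0023, 0, 0, 0, 0, 1], [0.006, 0.0047, 0, 0, 0, 0, 1], [0.0088, 0.0074, 0, 0, 0, 0, 1]]]
-586.0 [[[0.0026, 0.0029, 0, 0, 0, 0, 1], [0.0049, 0.0059, 0, 0, 0, 0, 1], [0.0071, 0.0091, 0, 0, 0, 0, 1]]]
-598.0 [[[0.0019, 0.0033, 0, 0, 0, 0, 1], [0.0036, 0.0068, 0, 0, 0, 0, 1], [0.005, 0.0103, 0, 0, 0, 0, 1]]]
-610.0 [[[0.0012, 0.0037, 0, 0, 0, 0, 1], [0.0021, 0.0074, 0, 0, 0, 0, 1], [0.0028, 0.0112, 0, 0, 0, 0, 1]]]
-622.0 [[[0.0004, 0.0038, 0, 0, 0, 0, 1], [0.0005, 0.0077, 0, 0, 0, 0, 1], [0.0004, 0.0115, 0, 0, 0, 0, 1]]]
-634.0
```

Request:
arm_command(targets=[[[0.0035, -0.0016, 0, 0, 0, 0, 1], [0.0071, -0.0029, 0, 0, 0, 0, 1], [0.0108, -0.0039, 0, 0, 0, 0, 1]]])

```text
time_s: 15.85
tool_pos: [0.514, -0.1242, 0.235]
tool_rot: [179.8, 0.3, 86.0]
force: [1.8, -6.8, 0.2]
grip_width: 0.0212
```

```bash
python3 st.py
```

```text
t 15.85 pos [ 0.514  -0.1242  0.235 ] rot [179.8   0.3  86. ] r 0.055 psi -162.6 F [ 1.8 -6.8  0.2] Ftan(resist) 7.02 Frad -0.2 T [-1.53 -0.22  0.01] w 0.0212
```

Request:
arm_command(targets=[[[0.0038, -0.0008, 0, 0, 0, 0, 1], [0.0076, -0.0013, 0, 0, 0, 0, 1], [0.0114, -0.0016, 0, 0, 0, 0, 1]]])

```text
time_s: 16.15
tool_pos: [0.5125, -0.1134, 0.235]
tool_rot: [179.9, 0.3, 85.9]
force: [-0.1, -7.7, 0.9]
grip_width: 0.0208
```

```bash
python3 st.py
```

```text
t 16.15 pos [ 0.5125 -0.1134  0.235 ] rot [179.9   0.3  85.9] r 0.055 psi -173.9 F [-0.1 -7.7  0.9] Ftan(resist) 7.65 Frad 0.43 T [-1.78  0.18 -0.  ] w 0.0208
```

Request:
arm_command(targets=[[[0.0038, 0.0, 0, 0, 0, 0, 1], [0.0077, 0.0003, 0, 0, 0, 0, 1], [0.0115, 0.0008, 0, 0, 0, 0, 1]]])

```text
time_s: 16.45
tool_pos: [0.5132, -0.1022, 0.2349]
tool_rot: [180.0, 0.3, 85.9]
force: [-2.8, -8.0, 2.4]
grip_width: 0.0208
```

```bash
python3 st.py
```

```text
t 16.45 pos [ 0.5132 -0.1022  0.2349] rot [180.    0.3  85.9] r 0.055 psi 174.4 F [-2.8 -8.   2.4] Ftan(resist) 8.31 Frad 1.42 T [-1.74  0.74 -0.02] w 0.0208
```

Request:
arm_command(targets=[[[0.0038, 0.0008, 0, 0, 0, 0, 1], [0.0074, 0.0019, 0, 0, 0, 0, 1], [0.0111, 0.0032, 0, 0, 0, 0, 1]]])

```text
time_s: 16.75
tool_pos: [0.5164, -0.0909, 0.2349]
tool_rot: [-179.9, 0.2, 85.9]
force: [-5.7, -6.6, 4.7]
grip_width: 0.0211
```

```bash
python3 st.py
```

```text
t 16.75 pos [ 0.5164 -0.0909  0.2349] rot [-179.9    0.2   85.9] r 0.055 psi 162.1 F [-5.7 -6.6  4.7] Ftan(resist) 8.23 Frad 2.87 T [-1.52  1.34 -0.02] w 0.0211
```

Request:
arm_command(targets=[[[0.0035, 0.0016, 0, 0, 0, 0, 1], [0.0069, 0.0034, 0, 0, 0, 0, 1], [0.0102, 0.0054, 0, 0, 0, 0, 1]]])

```text
time_s: 17.05
tool_pos: [0.5221, -0.0803, 0.2349]
tool_rot: [-179.8, 0.2, 86.0]
force: [-7.4, -5.8, 5.0]
grip_width: 0.0212
```

```bash
python3 st.py
python3 - <<'E'
from h import *
c=read_camera("side");cv2.imwrite(f"pics/side8.png",cv2.resize(c["img"][210:390,190:380],None,fx=3.3,fy=3.3,interpolation=cv2.INTER_CUBIC)[:,:,::-1])
E
```

```text
t 17.05 pos [ 0.5221 -0.0803  0.2349] rot [-179.8    0.2   86. ] r 0.0549 psi 149.6 F [-7.4 -5.8  5. ] Ftan(resist) 8.92 Frad 2.86 T [-1.2   1.55 -0.01] w 0.0212
```

View pics/side8.png

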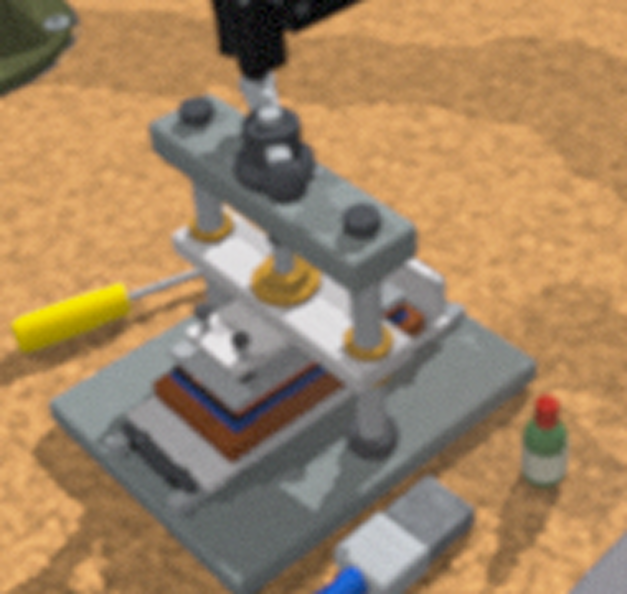

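```bash
python3 rows.py -574 4x2 4x2 4x2 4x2 4x2 4x2 4x2 4x2 4x2 4x2 4x2 4x2
```

```text
-574.0 [[[0.0031, 0.0023, 0, 0, 0, 0, 1], [0.006, 0.0047, 0, 0, 0, 0, 1]]]
-582.0 [[[0.0028, 0.0027, 0, 0, 0, 0, 1], [0.0053, 0.0055, 0, 0, 0, 0, 1]]]
-590.0 [[[0.0024, 0.003, 0, 0, 0, 0, 1], [0.0045, 0.0062, 0, 0, 0, 0, 1]]]
-598.0 [[[0.0019, 0.0033, 0, 0, 0, 0, 1], [0.0036, 0.0068, 0, 0, 0, 0, 1]]]
-606.0 [[[0.0014, 0.0036, 0, 0, 0, 0, 1], [0.0026, 0.0072, 0, 0, 0, 0, 1]]]
-614.0 [[[0.0009, 0.0037, 0, 0, 0, 0, 1], [0.0016, 0.0075, 0, 0, 0, 0, 1]]]
-622.0 [[[0.0004, 0.0038, 0, 0, 0, 0, 1], [0.0005, 0.0077, 0, 0, 0, 0, 1]]]
-630.0 [[[-0.0001, 0.0038, 0, 0, 0, 0, 1], [-0.0005, 0.0077, 0, 0, 0, 0, 1]]]
-638.0 [[[-0.0007, 0.0038, 0, 0, 0, 0, 1], [-0.0016, 0.0075, 0, 0, 0, 0, 1]]]
-646.0 [[[-0.0012, 0.0037, 0, 0, 0, 0, 1], [-0.0026, 0.0072, 0, 0, 0, 0, 1]]]
-654.0 [[[-0.0017, 0.0035, 0, 0, 0, 0, 1], [-0.0036, 0.0068, 0, 0, 0, 0, 1]]]
-662.0 [[[-0.0021, 0.0032, 0, 0, 0, 0, 1], [-0.0045, 0.0062, 0, 0, 0, 0, 1]]]
-670.0
```

Request:
arm_command(targets=[[[0.0031, 0.0023, 0, 0, 0, 0, 1], [0.006, 0.0047, 0, 0, 0, 0, 1]]])

```text
time_s: 17.3
tool_pos: [0.527, -0.0741, 0.2349]
tool_rot: [-179.8, 0.1, 86.0]
force: [-6.9, -3.5, 6.7]
grip_width: 0.0209
```

```bash
python3 st.py
```

```text
t 17.3 pos [ 0.527  -0.0741  0.2349] rot [-1.798e+02  1.000e-01  8.600e+01] r 0.055 psi 141.4 F [-6.9 -3.5  6.7] Ftan(resist) 7.25 Frad 2.74 T [-0.95  1.69  0.03] w 0.0209
```

Request:
arm_command(targets=[[[0.0028, 0.0027, 0, 0, 0, 0, 1], [0.0053, 0.0055, 0, 0, 0, 0, 1]]])

```text
time_s: 17.5
tool_pos: [0.5328, -0.0687, 0.2349]
tool_rot: [-179.8, 0.1, 86.0]
force: [-8.7, -2.5, 5.9]
grip_width: 0.0214
```

```bash
python3 st.py
```

```text
t 17.5 pos [ 0.5328 -0.0687  0.2349] rot [-1.798e+02  1.000e-01  8.600e+01] r 0.0549 psi 133.0 F [-8.7 -2.5  5.9] Ftan(resist) 8.29 Frad 3.52 T [-0.76  1.8   0.07] w 0.0214
```

Request:
arm_command(targets=[[[0.0024, 0.003, 0, 0, 0, 0, 1], [0.0045, 0.0062, 0, 0, 0, 0, 1]]])

```text
time_s: 17.7
tool_pos: [0.5392, -0.0642, 0.2349]
tool_rot: [-179.7, 0.1, 86.0]
force: [-9.5, -3.0, 6.5]
grip_width: 0.0211
```

```bash
python3 st.py
```

```text
t 17.7 pos [ 0.5392 -0.0642  0.2349] rot [-1.797e+02  1.000e-01  8.600e+01] r 0.055 psi 124.9 F [-9.5 -3.   6.5] Ftan(resist) 9.69 Frad 2.33 T [-0.72  1.9   0.02] w 0.0211
```

```bash
cat > log.txt <<'E'
-28.9 5.1 4.5 -.1 .85 -1.01
-50 7.5 1.5 -1.1 .17 -1.41
-71 7.5 -.3 -1.6 -.26 -1.35
-91.5 6.1 -2.3 -2.4 -.51 -1.33
-111.6 5.8 -2.9 -1.6 -.79 -1.16
-131.4 5.1 -5 -1.4 -1.02 -.89
-150.9 3.4 -6.2 -1.2 -1.37 -.63
-162.6 1.8 -6.8 .2 -1.53 -.22
-173.9 -.1 -7.7 .9 -1.78 .18
174.4 -2.8 -8 2.4 -1.74 .74
162.1 -5.7 -6.6 4.7 -1.52 1.34
149.6 -7.4 -5.8 5 -1.2 1.55
141.4 -6.9 -3.5 6.7 -.95 1.69
133 -8.7 -2.5 5.9 -.76 1.8
124.9 -9.5 -3 6.5 -.72 1.9
E
cat > an.py <<'E'
import numpy as np
d=np.loadtxt("log.txt")
first=np.array([[-156.5,1.1,-7.6,-1,-1.51,-.28],[132.7,-6.6,-4.8,3.8,-1.06,1.23],[51.7,-8.4,1.8,7.1,.15,1.92],[-9,.5,6.9,2.4,1.38,-.01]])
for D in(first,d):
  f=np.radians(D[:,0]-3.9);u=np.c_[np.cos(f),np.sin(f)];cw=np.c_[np.sin(f),-np.cos(f)]
  F=D[:,1:3];G=np.c_[-D[:,5],D[:,4]]/.2
  for i in range(len(D)):print(D[i,0],"F",round(-F[i]@cw[i],2),"G",round(-G[i]@cw[i],2),"rad",round(F[i]@u[i],2),round(G[i]@u[i],2),"Fz",D[i,3])
E
python3 an.py
```

```text
-156.5 F 7.53 G 7.58 rad 1.51 1.21 Fz -1.0
132.7 F 8.15 G 8.11 rad 0.39 -0.28 Fz 3.8
51.7 F 7.43 G 7.62 rad -4.31 -5.89 Fz 7.1
-9.0 F 6.84 G 6.74 rad -1.05 -1.49 Fz 2.4
-28.9 F 6.55 G 6.31 rad 1.85 1.94 Fz -0.1
-50.0 F 6.94 G 6.2 rad 3.21 3.47 Fz -1.1
-71.0 F 7.16 G 6.18 rad 2.24 3.01 Fz -1.6
-91.5 F 6.29 G 6.86 rad 1.72 1.91 Fz -2.4
-111.6 F 6.48 G 6.94 rad 0.12 1.07 Fz -1.6
-131.4 F 7.14 G 6.76 rad -0.11 0.42 Fz -1.4
-150.9 F 7.06 G 7.54 rad -0.44 0.07 Fz -1.2
-162.6 F 7.03 G 7.7 rad -0.16 0.72 Fz 0.2
-173.9 F 7.69 G 8.86 rad 0.4 1.24 Fz 0.9
174.4 F 8.35 G 9.19 rad 1.44 2.21 Fz 2.4
162.1 F 8.24 G 9.54 rad 2.84 3.4 Fz 4.7
149.6 F 8.96 G 9.32 rad 2.84 3.02 Fz 5.0
141.4 F 7.24 G 9.21 rad 2.72 3.02 Fz 6.7
133.0 F 8.33 G 9.38 rad 3.55 2.73 Fz 5.9
124.9 F 9.69 G 10.0 rad 2.32 1.81 Fz 6.5
```

Request:
arm_command(targets=[[[0.0019, 0.0033, 0, 0, 0, 0, 1], [0.0036, 0.0068, 0, 0, 0, 0, 1]]])

```text
time_s: 17.9
tool_pos: [0.546, -0.0607, 0.2349]
tool_rot: [-179.7, 0.0, 86.0]
force: [-9.0, -2.7, 7.0]
grip_width: 0.0215
```

```bash
cat >> st.py <<'E'
G=np.array([-o["wrist_torque"][1],o["wrist_torque"][0]])/.2
print("G tan",round(-G@cw,2),"rad",round(G@u,2))
E
python3 st.py
```

```text
t 17.9 pos [ 0.546  -0.0607  0.2349] rot [-179.7    0.    86. ] r 0.0549 psi 116.9 F [-9.  -2.7  7. ] Ftan(resist) 9.34 Frad 1.08 T [-0.51  2.06 -0.03] w 0.0215
G tan 10.46 rad 1.68
```

Request:
arm_command(targets=[[[0.0014, 0.0036, 0, 0, 0, 0, 1], [0.0026, 0.0072, 0, 0, 0, 0, 1]]])

```text
time_s: 18.1
tool_pos: [0.5532, -0.0583, 0.2349]
tool_rot: [-179.7, 0.0, 86.1]
force: [-9.3, -0.5, 7.4]
grip_width: 0.0213
```

```bash
python3 st.py
```

```text
t 18.1 pos [ 0.5532 -0.0583  0.2349] rot [-179.7    0.    86.1] r 0.0549 psi 108.9 F [-9.3 -0.5  7.4] Ftan(resist) 9.16 Frad 1.93 T [-0.41  2.15  0.06] w 0.0213
G tan 10.92 rad 0.82
```

Request:
arm_command(targets=[[[0.0009, 0.0037, 0, 0, 0, 0, 1], [0.0016, 0.0075, 0, 0, 0, 0, 1]]])

```text
time_s: 18.3
tool_pos: [0.5607, -0.0568, 0.2349]
tool_rot: [-179.7, -0.0, 86.1]
force: [-9.4, -0.3, 7.2]
grip_width: 0.0211
```

```bash
python3 st.py
```

```text
t 18.3 pos [ 0.5607 -0.0568  0.2349] rot [-179.7   -0.    86.1] r 0.055 psi 101.0 F [-9.4 -0.3  7.2] Ftan(resist) 9.39 Frad 0.86 T [-0.19  2.31  0.02] w 0.0211
G tan 11.59 rad 0.51
```

Request:
arm_command(targets=[[[0.0004, 0.0038, 0, 0, 0, 0, 1], [0.0005, 0.0077, 0, 0, 0, 0, 1]]])

```text
time_s: 18.5
tool_pos: [0.5683, -0.0564, 0.2349]
tool_rot: [-179.6, -0.0, 86.1]
force: [-10.6, 0.1, 7.9]
grip_width: 0.021
```

```bash
python3 st.py
```

```text
t 18.5 pos [ 0.5683 -0.0564  0.2349] rot [-179.6   -0.    86.1] r 0.0549 psi 93.1 F [-10.6   0.1   7.9] Ftan(resist) 10.57 Frad -0.07 T [-0.09  2.39  0.03] w 0.021
G tan 11.96 rad -0.62
```

```bash
python3 rows.py -630 2x1 2x1 2x1 2x1
```

```text
-630.0 [[[-0.0, 0.0019, 0, 0, 0, 0, 1]]]
-632.0 [[[-0.0001, 0.0019, 0, 0, 0, 0, 1]]]
-634.0 [[[-0.0002, 0.0019, 0, 0, 0, 0, 1]]]
-636.0 [[[-0.0002, 0.0019, 0, 0, 0, 0, 1]]]
-638.0
```

Request:
arm_command(targets=[[[0, 0.0019, 0, 0, 0, 0, 1]]])

```text
time_s: 18.6
tool_pos: [0.5703, -0.0564, 0.2349]
tool_rot: [-179.6, -0.0, 86.1]
force: [-10.8, 1.1, 7.6]
grip_width: 0.0211
```

```bash
python3 st.py
```

```text
t 18.6 pos [ 0.5703 -0.0564  0.2349] rot [-179.6   -0.    86.1] r 0.055 psi 91.0 F [-10.8   1.1   7.6] Ftan(resist) 10.82 Frad 0.6 T [0.02 2.42 0.01] w 0.0211
G tan 12.08 rad -0.52
```

Request:
arm_command(targets=[[[-0.0001, 0.0019, 0, 0, 0, 0, 1]]])

```text
time_s: 18.7
tool_pos: [0.572, -0.0565, 0.2349]
tool_rot: [-179.6, -0.1, 86.1]
force: [-10.5, 0.3, 8.2]
grip_width: 0.0211
```

```bash
python3 st.py
```

```text
t 18.7 pos [ 0.572  -0.0565  0.2349] rot [-1.796e+02 -1.000e-01  8.610e+01] r 0.055 psi 89.2 F [-10.5   0.3   8.2] Ftan(resist) 10.52 Frad -0.54 T [0.06 2.44 0.01] w 0.0211
G tan 12.2 rad -0.71
```

Request:
arm_command(targets=[[[-0.0002, 0.0019, 0, 0, 0, 0, 1]]])

```text
time_s: 18.8
tool_pos: [0.5738, -0.0567, 0.2349]
tool_rot: [-179.6, -0.1, 86.1]
force: [-10.3, 0.5, 8.1]
grip_width: 0.0213
```

```bash
python3 st.py
python3 - <<'E'
from h import *
c=read_camera("side");cv2.imwrite(f"pics/side9.png",cv2.resize(c["img"][210:390,190:380],None,fx=3.3,fy=3.3,interpolation=cv2.INTER_CUBIC)[:,:,::-1])
# ram vs pad shift between saved pictures (same crop/scale)
def g(n): return cv2.cvtColor(cv2.imread(f"pics/side{n}.png"),cv2.COLOR_BGR2GRAY).astype(np.float32)
I={n:g(n) for n in(6,7,8,9)}
def sh(a,b,box):
    x0,y0,x1,y1=box
    t=I[a][y0:y1,x0:x1];m=12
    r=cv2.matchTemplate(I[b][y0-m:y1+m,x0-m:x1+m],t,cv2.TM_CCOEFF_NORMED)
    y,x=np.unravel_index(r.argmax(),r.shape)
    q=lambda l,c,h:(l-h)/(2*(l-2*c+h)) if 0<1 else 0
    dy=y+(q(r[y-1,x],r[y,x],r[y+1,x]) if 0<y<2*m else 0)
    return round(float(dy-m),2),round(float(r.max()),3)
for nm,b in dict(ramgold=(250,255,320,300),bushL=(185,205,235,240),beamR=(300,320,370,360),padblk=(175,310,260,385),padedge=(215,375,265,425),ref_nest=(160,380,240,450),ref_stop=(120,420,190,480)).items():
    print(nm,[(a,c,sh(a,c,b)) for a,c in((6,7),(7,8),(8,9))])
E
```

```text
t 18.8 pos [ 0.5738 -0.0567  0.2349] rot [-1.796e+02 -1.000e-01  8.610e+01] r 0.055 psi 87.3 F [-10.3   0.5   8.1] Ftan(resist) 10.31 Frad -0.64 T [0.09 2.42 0.08] w 0.0213
G tan 12.06 rad -0.95
ramgold [(6, 7, (3.93, 0.968)), (7, 8, (2.1, 0.986)), (8, 9, (1.96, 0.986))]
bushL [(6, 7, (4.56, 0.938)), (7, 8, (2.76, 0.982)), (8, 9, (2.79, 0.978))]
beamR [(6, 7, (4.44, 0.988)), (7, 8, (3.25, 0.998)), (8, 9, (2.66, 0.992))]
padblk [(6, 7, (4.27, 0.987)), (7, 8, (2.97, 0.991)), (8, 9, (2.29, 0.986))]
padedge [(6, 7, (3.68, 0.991)), (7, 8, (2.23, 0.994)), (8, 9, (1.76, 0.99))]
ref_nest [(6, 7, (3.01, 0.989)), (7, 8, (0.94, 0.993)), (8, 9, (0.65, 0.994))]
ref_stop [(6, 7, (-0.01, 0.998)), (7, 8, (0.05, 0.998)), (8, 9, (-0.02, 0.998))]
```

View pics/side9.png

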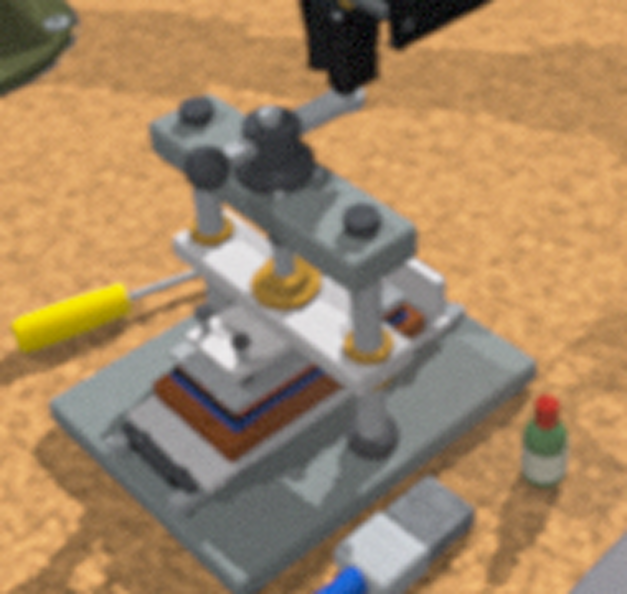

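```bash
python3 rows.py -636 1.5x1 1.5x1 1.5x1
```

```text
-636.0 [[[-0.0002, 0.0014, 0, 0, 0, 0, 1]]]
-637.5 [[[-0.0002, 0.0014, 0, 0, 0, 0, 1]]]
-639.0 [[[-0.0002, 0.0014, 0, 0, 0, 0, 1]]]
-640.5
```

Request:
arm_command(targets=[[[-0.0002, 0.0014, 0, 0, 0, 0, 1]]])

```text
time_s: 18.95
tool_pos: [0.5751, -0.0569, 0.2349]
tool_rot: [-179.6, -0.1, 86.1]
force: [-10.6, 1.2, 7.1]
grip_width: 0.0214
```

```bash
python3 st.py
```

```text
t 18.95 pos [ 0.5751 -0.0569  0.2349] rot [-1.796e+02 -1.000e-01  8.610e+01] r 0.055 psi 86.0 F [-10.6   1.2   7.1] Ftan(resist) 10.68 Frad -0.23 T [0.09 2.45 0.04] w 0.0214
G tan 12.2 rad -1.26
```

Request:
arm_command(targets=[[[-0.0002, 0.0014, 0, 0, 0, 0, 1]]])

```text
time_s: 19.05
tool_pos: [0.5764, -0.0571, 0.2349]
tool_rot: [-179.6, -0.1, 86.1]
force: [-10.5, 1.5, 8.1]
grip_width: 0.0214
```

```bash
python3 st.py
```

```text
t 19.05 pos [ 0.5764 -0.0571  0.2349] rot [-1.796e+02 -1.000e-01  8.610e+01] r 0.0549 psi 84.5 F [-10.5   1.5   8.1] Ftan(resist) 10.58 Frad -0.22 T [0.22 2.46 0.03] w 0.0214
G tan 12.31 rad -0.93
```

Request:
arm_command(targets=[[[-0.0002, 0.0014, 0, 0, 0, 0, 1]]])

```text
time_s: 19.15
tool_pos: [0.5778, -0.0573, 0.2349]
tool_rot: [-179.6, -0.1, 86.1]
force: [-11.0, 1.8, 8.0]
grip_width: 0.0213
```

```bash
python3 st.py
```

```text
t 19.15 pos [ 0.5778 -0.0573  0.2349] rot [-1.796e+02 -1.000e-01  8.610e+01] r 0.0549 psi 83.1 F [-11.    1.8   8. ] Ftan(resist) 11.16 Frad -0.29 T [0.23 2.49 0.03] w 0.0213
G tan 12.46 rad -1.21
```

Request:
arm_command(targets=[[[0, 0, 0, 0, 0, 0, 1], [0, 0, 0, 0, 0, 0, 1], [0, 0, 0, 0, 0, 0, 1]]])

```text
time_s: 19.45
tool_pos: [0.578, -0.0574, 0.2349]
tool_rot: [-179.6, -0.1, 86.1]
force: [-10.3, 1.7, 7.6]
grip_width: 0.0212
```

```bash
python3 st.py
```

```text
t 19.45 pos [ 0.578  -0.0574  0.2349] rot [-1.796e+02 -1.000e-01  8.610e+01] r 0.0549 psi 82.8 F [-10.3   1.7   7.6] Ftan(resist) 10.47 Frad -0.29 T [0.09 2.37 0.  ] w 0.0212
G tan 11.7 rad -1.81
```

Request:
arm_command(targets=[[[0, -0.001, 0, 0, 0, 0, 1], [0, -0.002, 0, 0, 0, 0, 1], [0, -0.003, 0, 0, 0, 0, 1], [0, -0.003, 0, 0, 0, 0, 1]]])

```text
time_s: 19.85
tool_pos: [0.5779, -0.0574, 0.2349]
tool_rot: [180.0, -0.0, 86.1]
force: [-3.1, 1.1, 4.4]
grip_width: 0.0213
```

```bash
python3 st.py
```

```text
t 19.85 pos [ 0.5779 -0.0574  0.2349] rot [180.   -0.   86.1] r 0.0549 psi 83.0 F [-3.1  1.1  4.4] Ftan(resist) 3.29 Frad 0.44 T [ 0.09  0.83 -0.  ] w 0.0213
G tan 4.16 rad -0.32
```

Request:
arm_command(targets=[[[0, -0.001, 0, 0, 0, 0, 0], [0, -0.001, 0, 0, 0, 0, 0], [0, -0.001, 0, 0, 0, 0, 0], [0, -0.001, 0, 0, 0, 0, 0]]])

```text
time_s: 20.25
tool_pos: [0.577, -0.0578, 0.2343]
tool_rot: [180.0, 0.0, 86.1]
force: [-0.7, -0.1, -1.0]
grip_width: 0.0411
```

```bash
python3 st.py
```

```text
t 20.25 pos [ 0.577  -0.0578  0.2343] rot [180.    0.   86.1] r 0.0543 psi 83.8 F [-0.7 -0.1 -1. ] Ftan(resist) 0.64 Frad -0.18 T [-0.1   0.08 -0.03] w 0.0411
G tan 0.33 rad -0.57
```

```bash
python3 - <<'E'
from h import *
f=[];t=[]
for i in range(12):
    read_camera("side");o=get_obs();f.append(o["force"]);t.append(o["wrist_torque"])
print(np.mean(f,0).round(2),np.std(f,0).round(2),np.mean(t,0).round(3),np.std(t,0).round(3))
E
```

```text
[-0.08  0.06  0.11] [0.47 0.46 0.48] [-0.098  0.053  0.012] [0.023 0.026 0.024]
```

Sensor bias is zero and noise is 0.47 N, so the load estimate is about 90 N. That is inside the band, so I retract.

Request:
arm_command(targets=[[[0, 0, -0.02, 0, 0, 0, 0], [0, 0, -0.05, 0, 0, 0, 0], [0, 0, -0.09, 0, 0, 0, 0], [0, 0, -0.12, 0, 0, 0, 0], [0.04, 0, -0.12, 0, 0, 0, 0], [0.08, 0, -0.12, 0, 0, 0, 0], [0.12, 0, -0.12, 0, 0, 0, 0], [0.15, 0, -0.12, 0, 0, 0, 0], [0.15, 0, -0.12, 0, 0, 0, 0], [0.15, 0, -0.12, 0, 0, 0, 0]]])

```text
time_s: 21.85
tool_pos: [0.587, 0.0925, 0.3543]
tool_rot: [-180.0, 0.0, 86.2]
force: [-0.2, -0.8, 1.0]
grip_width: 0.0437
```

```bash
python3 - <<'E'
from h import *
print(get_obs()["tool_pos"],get_obs()["force"])
for n in("side","top"):
    c=read_camera(n);cv2.imwrite(f"pics/{n}10.png",cv2.resize(c["img"][150:390,180:480],None,fx=2,fy=2)[:,:,::-1])
E
```

```text
[0.58698131 0.09245855 0.35429262] [-0.17698507 -0.78431302  0.96393448]
```

View pics/side10.png

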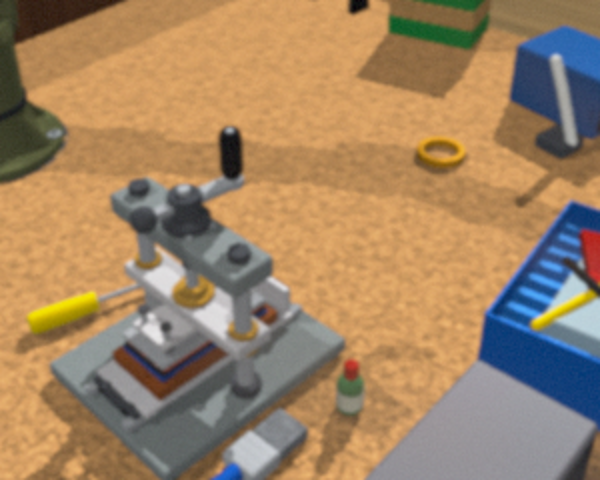

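View pics/top10.png

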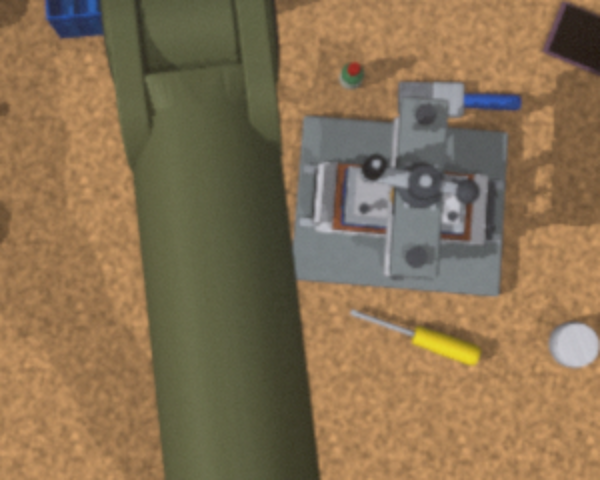

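The tray is home, with its end plate at top-crop (322,195). The grip stands free at (375,167), the gripper is clear, and the driver, brush, glue and tin are where they started.

```bash
python3 -c "
from cell import *
print(sign_off())"
```

```text
the job is handed in; nothing more can be done
None
```

I pushed the tray home, wound the crank clockwise about 505° in one grasp, let go and handed the job in at about 22 s. Sign-off gave no verdict, and nothing measured the pad load directly.

- **Tray:** It went in until it hit a hard stop. The fingertips did not move when the push rose from about 12 N to 18 N, and the pictures show the tray against its rear stop.
- **Winding:** The force at the grip was about 6.9 N while turning free. It rose to a plateau of about 8.25 N, which I took as the screen going in at roughly 25 N. It then climbed to about 11 N where I stopped.
- **Pad load:** From the grip force I put the load at about 90 N.
    - **Other signs:** These were less certain. The wrist torque gave about 94 N, and the angle where the torque began to climb suggested up to about 114 N. All are within the 70–130 N allowed.
    - **Camera check:** Comparing pictures was too coarse to confirm the load.
- **Letting go:** I eased off the pull first; the crank did not move, and I then opened the fingers. With the gripper off, the force sensor averaged zero, so the load estimate has no offset.
- **Surroundings:** The last pictures show the gripper clear of everything. The driver, brush, glue, tin and tape roll look undisturbed.

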